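# Load the gauge rack and lock it for the calibration lab

## Robot

A 7-joint arm with a two-finger parallel gripper is mounted at the origin on the work surface. World frame = base frame: x ahead of the robot, y to its left, z up, the work surface at z = 0. Lengths are in m, angles in rad, forces in N, time in s.
With the tool pointing down it reaches from about 0.35 to 0.9 m from the base axis. Payload 8.1 kg.
Tool frame: the origin (TCP) lies midway between the tips of the shut fingers; the grasp point (between the pads) lies 19 mm behind it; z points along the fingers, y is the line along which they close (so a half turn about z gives the same grasp; the last joint's range is limited). The gripper opens to 92 mm and grips with 3 to 60 N. Pads are 19 mm wide; open, the fingers measure 130 mm over their backs; the gripper's body (75 mm by 190 mm) begins 47 mm behind the grasp point.
Start: joints at [-1.298, 0.434, 0.025, 1.573, -0.012, 1.134, -0.075], TCP at [0.229, 0.581, 0.199] pointing down, gripper open.
Joint ranges: [-2.62, 2.62], [-0.44, 2.09], [-1.27, 1.32], [0.08, 2.57], [-1.32, 4.46], [0.12, 2], [-2.74, 2.74]. Speed limits (rad/s): [2.22, 2.22, 3.01, 3.01, 3.14, 3.14, 3.14].

## Interface

Orientations are given as [roll, pitch, yaw] about the fixed x, y, z axes, in that order (R = Rz(yaw) Ry(pitch) Rx(roll)).
In Python, from rig import * gives the robot as it stands. The module is installed in compiled form; this text tells all that it offers.
- The arm moves only by the shell command python3 -m creep 'ROWS' [OPENING]. ROWS is JSON, a list that holds one entry, the list of rows, each a list of 4 numbers: the shift along the tool's x, y, z in m, then the turn about the tool's z in degrees. A call has 1 to 10 rows; each row is the pose to reach, as a shift and turn from the pose commanded when the call began, along the tool's axes at that moment; what a row does not reach only later rows make up. A row lasts 1/8 s, in which the tool goes at most 62.5 mm and 10.7 degrees, less where a joint would pass 70% of its speed; a pose out of reach is approached as far as the arm can. A call with a gripper value outside its range is refused whole. OPENING is the closure, from 0 (fully open) to 1 (shut), set as the call begins (- or left out, the last holds). The fingers move at their own pace and stop on an object; the grip force is fixed at half the most. Time passes only in rows, so rows that repeat a pose let the fingers close. It gives the time, the measured TCP pose, the force, the opening and the grip force at its end, in the units of the state.
- observe(): the state, without advancing time (a new reading comes with each control period).
- capture(name): name is "side" or "top" or "wrist"; returns the picture (400x640x3 uint8, blue, green, red); there is no depth.
- get_calibration(name): a dict with "fx", "fy", "cx", "cy" (pixels), "distortion" ([k1, k2, p1, p2, k3] as OpenCV has them; the pictures are not rectified), "world_from_camera" (4x4, takes a point from camera to world coordinates). Camera axes: x right, y up, looking along -z (the intrinsics and any distortion apply to the point x, -y, -z); pixel columns grow to the right and rows downward; lengths in m; the calibration is good to about 2 mm. A picture is of the moment at which its call begins: read the wrist's pose just before it. get_calibration takes no time and is no camera call; for the wrist camera it gives the pose at the moment of the call.
- job_done(): hands the job in; it is judged then, once.
The state is a dict: "time_s": time; "q": joint angles; "qvel": joint speeds; "joint_torque": joint torques, N m; "tcp_pos": TCP position; "tcp_rot": TCP orientation; "force": force on the tool from outside, world axes, zero at the start; "moment": the same for the moment, N m; "opening": opening from 0.0 (shut) to 1.0 (fully open); "grip_force": force on a finger pad.
Only numpy, scipy, OpenCV 4.12 (cv2) and the standard library are available. Lean on these libraries where they do the work, as an engineer would, in place of code of your own. Each camera call takes 0.05 s, during which the arm holds its last target. There are 200 camera calls.

## Task

Snap every plug gauge that lies on the bench fully home into the rack's spring clips, one gauge to a pair of clips, in any free places. Once all of them are in, lock the rack with the two T-headed keys, which are parked locked in the wooden stand: free each with a quarter turn and lift it out, pass one key down through the slot at each end of the rack until its collar rests on the lug, give it a quarter turn so that its head lies across the slot, and let go. Leave the V-block and the blue can where they stand.

Things in the scene. Friction and masses are not known exactly. Their poses are not given: they have to be found in the camera images.
- gauge1_c (a point): Plug gauge, one of four alike, of which 3 or 4 are there; loose, 0.1 to 0.2 kg, 134 mm long: an aluminium handle 44 mm long and 24 x 24 mm square in the middle, and from each end of it a steel cylinder of 14 mm diameter, 45 mm long. The point is its centre; x runs along its length. At first it lies on a flat of the handle on the bench (centre 12 mm up).
- gauge2_c (a point): Plug gauge, one of four alike, of which 3 or 4 are there; loose, 0.1 to 0.2 kg, 134 mm long: an aluminium handle 44 mm long and 24 x 24 mm square in the middle, and from each end of it a steel cylinder of 14 mm diameter, 45 mm long. The point is its centre; x runs along its length. At first it lies on a flat of the handle on the bench (centre 12 mm up).
- gauge3_c (a point): Plug gauge, one of four alike, of which 3 or 4 are there; loose, 0.1 to 0.2 kg, 134 mm long: an aluminium handle 44 mm long and 24 x 24 mm square in the middle, and from each end of it a steel cylinder of 14 mm diameter, 45 mm long. The point is its centre; x runs along its length. At first it lies on a flat of the handle on the bench (centre 12 mm up).
- gauge4_c (a point): Plug gauge, one of four alike, of which 3 or 4 are there; loose, 0.1 to 0.2 kg, 134 mm long: an aluminium handle 44 mm long and 24 x 24 mm square in the middle, and from each end of it a steel cylinder of 14 mm diameter, 45 mm long. The point is its centre; x runs along its length. At first it lies on a flat of the handle on the bench (centre 12 mm up).
- rack: Grey rack with four pairs of C-shaped steel spring clips, fixed; place and yaw vary. Origin: middle of its underside; base plate 116 (x) x 384 (y) x 10 mm. Each clip is 12 mm wide, open upwards; a pair stands 40 mm either side of its place along x, 68 mm free between them for the handle. Places lie 60 mm apart along y, the end lugs at y = -160 and 160 mm.
- nest1 (a point): Clip place 1 of 4 on the rack: where the centre of a seated gauge lies, 40 mm above the bench; x = direction of the seated gauge's length, y = across, z = up. The flared jaws reach 17 mm above the point and take in 3 mm of sideways error. Pressed straight down with 7 to 12 N, they spread 2.5 mm a side and close over the cylinders.
- nest2 (a point): Clip place 2 of 4 on the rack: where the centre of a seated gauge lies, 40 mm above the bench; x = direction of the seated gauge's length, y = across, z = up. All places are alike; any gauge fits any of them. The cylinders then rest on the clip floors, 33 mm above the bench.
- nest3 (a point): Clip place 3 of 4 on the rack: where the centre of a seated gauge lies, 40 mm above the bench; x = direction of the seated gauge's length, y = across, z = up. A gauge merely laid on the jaws stays about 12 mm too high. Pulling a gauge out upwards takes 9 to 13 N.
- nest4 (a point): Clip place 4 of 4 on the rack: where the centre of a seated gauge lies, 40 mm above the bench; x = direction of the seated gauge's length, y = across, z = up. The handle goes between the two clips, with up to 12 mm play along x.
- slot_l (a point): Lock slot in the aluminium lug at the rack's +y end: its centre on the lug's top face, 40 mm above the bench; axes as the rack's. The slot goes down through the 8 mm thick lug, 30 mm long along x, 12 mm wide along y; 22 mm are free below the lug for a T-head to turn. The next clip place is 70 mm away.
- slot_r (a point): Lock slot in the aluminium lug at the rack's -y end: its centre on the lug's top face, 40 mm above the bench; axes as the rack's. The slot goes down through the 8 mm thick lug, 30 mm long along x, 12 mm wide along y; 22 mm are free below the lug for a T-head to turn. The next clip place is 70 mm away.
- stand: Wooden key stand, fixed, 150 (x) x 60 (y) x 40 mm high, origin under its middle; place and yaw vary. Its two parking slots, 30 mm long along y and 12 mm wide, lie at x = -36 and 36 mm. Each key hangs upright in one, its collar on the stand's top, turned so that bar and head lie across the slot (locked in); turn it a quarter turn, bar along the slot, and lift it 25 mm straight up.
- key1_c (a point): T-headed lock key. The point is the centre of its black grip bar, 44 mm long (x), 10 mm thick (y), 22 mm high (z, up). Below: a neck; a collar of 32 mm diameter from 25 to 31 mm below the point; an 8 mm shank; the T-head, 26 x 8 mm, parallel to the bar, 41 to 51 mm below. Loose, 0.1 kg. On a lug as on the stand the collar rests on the top face, so that the point is 31 mm above it.
- key2_c (a point): T-headed lock key. The point is the centre of its black grip bar, 44 mm long (x), 10 mm thick (y), 22 mm high (z, up). Below: a neck; a collar of 32 mm diameter from 25 to 31 mm below the point; an 8 mm shank; the T-head, 26 x 8 mm, parallel to the bar, 41 to 51 mm below. Same as key 1. With the collar on a lug the head hangs free below it; a quarter turn either way lays it across the slot.
- vblock: Bystander: steel V-block 50 x 40 x 34 mm; origin at the centre of its underside.
- oilcan: Bystander: upright blue can, 52 mm diameter, 100 mm high; origin at the centre of its underside.
Things that resemble listed ones, but are neither listed nor needed, are in the scene too. What is shaped like the part that bears key1_c but turquoise is not meant.

How it is judged:
On the way, in this order (a step that is already met when the one before it is completed fails the run):
1. every gauge that is there is snapped into a pair of clips (((x of gauge1_c in the frame of nest1 between -0.014 and 0.014 m and y of gauge1_c in the frame of nest1 between -0.003 and 0.003 m and z of gauge1_c in the frame of nest1 between -0.003 and 0.003 m and angle between the x axis of gauge1_c and the x axis of nest1, either way round below 0.06 rad) or (x of gauge1_c in the frame of nest2 between -0.014 and 0.014 m and y of gauge1_c in the frame of nest2 between -0.003 and 0.003 m and z of gauge1_c in the frame of nest2 between -0.003 and 0.003 m and angle between the x axis of gauge1_c and the x axis of nest2, either way round below 0.06 rad) or (x of gauge1_c in the frame of nest3 between -0.014 and 0.014 m and y of gauge1_c in the frame of nest3 between -0.003 and 0.003 m and z of gauge1_c in the frame of nest3 between -0.003 and 0.003 m and angle between the x axis of gauge1_c and the x axis of nest3, either way round below 0.06 rad) or (x of gauge1_c in the frame of nest4 between -0.014 and 0.014 m and y of gauge1_c in the frame of nest4 between -0.003 and 0.003 m and z of gauge1_c in the frame of nest4 between -0.003 and 0.003 m and angle between the x axis of gauge1_c and the x axis of nest4, either way round below 0.06 rad)) and ((x of gauge2_c in the frame of nest1 between -0.014 and 0.014 m and y of gauge2_c in the frame of nest1 between -0.003 and 0.003 m and z of gauge2_c in the frame of nest1 between -0.003 and 0.003 m and angle between the x axis of gauge2_c and the x axis of nest1, either way round below 0.06 rad) or (x of gauge2_c in the frame of nest2 between -0.014 and 0.014 m and y of gauge2_c in the frame of nest2 between -0.003 and 0.003 m and z of gauge2_c in the frame of nest2 between -0.003 and 0.003 m and angle between the x axis of gauge2_c and the x axis of nest2, either way round below 0.06 rad) or (x of gauge2_c in the frame of nest3 between -0.014 and 0.014 m and y of gauge2_c in the frame of nest3 between -0.003 and 0.003 m and z of gauge2_c in the frame of nest3 between -0.003 and 0.003 m and angle between the x axis of gauge2_c and the x axis of nest3, either way round below 0.06 rad) or (x of gauge2_c in the frame of nest4 between -0.014 and 0.014 m and y of gauge2_c in the frame of nest4 between -0.003 and 0.003 m and z of gauge2_c in the frame of nest4 between -0.003 and 0.003 m and angle between the x axis of gauge2_c and the x axis of nest4, either way round below 0.06 rad)) and ((x of gauge3_c in the frame of nest1 between -0.014 and 0.014 m and y of gauge3_c in the frame of nest1 between -0.003 and 0.003 m and z of gauge3_c in the frame of nest1 between -0.003 and 0.003 m and angle between the x axis of gauge3_c and the x axis of nest1, either way round below 0.06 rad) or (x of gauge3_c in the frame of nest2 between -0.014 and 0.014 m and y of gauge3_c in the frame of nest2 between -0.003 and 0.003 m and z of gauge3_c in the frame of nest2 between -0.003 and 0.003 m and angle between the x axis of gauge3_c and the x axis of nest2, either way round below 0.06 rad) or (x of gauge3_c in the frame of nest3 between -0.014 and 0.014 m and y of gauge3_c in the frame of nest3 between -0.003 and 0.003 m and z of gauge3_c in the frame of nest3 between -0.003 and 0.003 m and angle between the x axis of gauge3_c and the x axis of nest3, either way round below 0.06 rad) or (x of gauge3_c in the frame of nest4 between -0.014 and 0.014 m and y of gauge3_c in the frame of nest4 between -0.003 and 0.003 m and z of gauge3_c in the frame of nest4 between -0.003 and 0.003 m and angle between the x axis of gauge3_c and the x axis of nest4, either way round below 0.06 rad)) and ((x of gauge4_c in the frame of nest1 between -0.014 and 0.014 m and y of gauge4_c in the frame of nest1 between -0.003 and 0.003 m and z of gauge4_c in the frame of nest1 between -0.003 and 0.003 m and angle between the x axis of gauge4_c and the x axis of nest1, either way round below 0.06 rad) or (x of gauge4_c in the frame of nest2 between -0.014 and 0.014 m and y of gauge4_c in the frame of nest2 between -0.003 and 0.003 m and z of gauge4_c in the frame of nest2 between -0.003 and 0.003 m and angle between the x axis of gauge4_c and the x axis of nest2, either way round below 0.06 rad) or (x of gauge4_c in the frame of nest3 between -0.014 and 0.014 m and y of gauge4_c in the frame of nest3 between -0.003 and 0.003 m and z of gauge4_c in the frame of nest3 between -0.003 and 0.003 m and angle between the x axis of gauge4_c and the x axis of nest3, either way round below 0.06 rad) or (x of gauge4_c in the frame of nest4 between -0.014 and 0.014 m and y of gauge4_c in the frame of nest4 between -0.003 and 0.003 m and z of gauge4_c in the frame of nest4 between -0.003 and 0.003 m and angle between the x axis of gauge4_c and the x axis of nest4, either way round below 0.06 rad))), for 0.2 s.
2. a key is locked in each of the two slots ((((horizontal distance between key1_c and slot_l below 0.006 m and z of key1_c in the frame of slot_l between 0.027 and 0.0345 m and angle between key1_c's own z axis and vertical below 0.12 rad and angle between the x axis of key1_c and the y axis of slot_l, either way round below 0.35 rad) and (horizontal distance between key2_c and slot_r below 0.006 m and z of key2_c in the frame of slot_r between 0.027 and 0.0345 m and angle between key2_c's own z axis and vertical below 0.12 rad and angle between the x axis of key2_c and the y axis of slot_r, either way round below 0.35 rad)) or ((horizontal distance between key1_c and slot_r below 0.006 m and z of key1_c in the frame of slot_r between 0.027 and 0.0345 m and angle between key1_c's own z axis and vertical below 0.12 rad and angle between the x axis of key1_c and the y axis of slot_r, either way round below 0.35 rad) and (horizontal distance between key2_c and slot_l below 0.006 m and z of key2_c in the frame of slot_l between 0.027 and 0.0345 m and angle between key2_c's own z axis and vertical below 0.12 rad and angle between the x axis of key2_c and the y axis of slot_l, either way round below 0.35 rad)))), for 0.2 s.
At the end, for the whole second after the job is handed in: Each gauge present: centre within 3 mm of a place's point across and in height, 14 mm along; length within 0.06 rad of its x. Each slot: one key, upright to 0.12 rad, point within 6 mm sideways and 27 to 34.5 mm above, bar within 0.35 rad of the slot's y. All at rest (all of step 1 and (((horizontal distance between key1_c and slot_l below 0.006 m and z of key1_c in the frame of slot_l between 0.027 and 0.0345 m and angle between key1_c's own z axis and vertical below 0.12 rad and angle between the x axis of key1_c and the y axis of slot_l, either way round below 0.35 rad) and (horizontal distance between key2_c and slot_r below 0.006 m and z of key2_c in the frame of slot_r between 0.027 and 0.0345 m and angle between key2_c's own z axis and vertical below 0.12 rad and angle between the x axis of key2_c and the y axis of slot_r, either way round below 0.35 rad)) or ((horizontal distance between key1_c and slot_r below 0.006 m and z of key1_c in the frame of slot_r between 0.027 and 0.0345 m and angle between key1_c's own z axis and vertical below 0.12 rad and angle between the x axis of key1_c and the y axis of slot_r, either way round below 0.35 rad) and (horizontal distance between key2_c and slot_l below 0.006 m and z of key2_c in the frame of slot_l between 0.027 and 0.0345 m and angle between key2_c's own z axis and vertical below 0.12 rad and angle between the x axis of key2_c and the y axis of slot_l, either way round below 0.35 rad))) and linear speed of each of gauge1, gauge2, gauge3, gauge4, key1, key2 below 0.02 m/s); the robot touches nothing.
It fails at once if the V-block or the blue can is moved by more than 4 cm (distance of any of vblock, oilcan from where it was at the start of the episode above 0.04 m).
Of gauge1, gauge2, gauge3, gauge4 only 3 to 4 are there at a start; the rules pass over those that are not, and their reading is None.
At some moment in a run one of gauge1, gauge2, gauge3, gauge4 may be knocked a few centimetres aside while the robot is not near it.
It also fails if it takes over 208 s, if anything falls off the work surface, if the arm or the gripper's body presses on something with over 40 N, if the wrist force passes 120 N, or if a joint passes its speed limit or range.

## Working session

There is one attempt and no reset: what is moved stays moved. The work goes in short steps, Python scripts to look and compute and a shell command to move; the robot and the scene stay as the last step left them, time stands still between calls to the robot, and variables do not carry over. Pictures are saved under pics/ and viewed, at most 14 in all, crops included, and the job is handed in when it is done.

```bash
mkdir -p pics; ls; python3 - <<'E'
from rig import *
import cv2
s=observe(); print({k:s[k] for k in('time_s','tcp_pos','tcp_rot','force','opening')})
for n in("top","side","wrist"):
    c=get_calibration(n); im=capture(n); cv2.imwrite(f"pics/{n}0.png",im)
    print(n,c)
E
```

```text
pics
{'time_s': 0.0, 'tcp_pos': array([0.22925733, 0.58083687, 0.19777926]), 'tcp_rot': array([-3.14005694e+00,  1.47521954e-04,  2.76569736e+00]), 'force': array([ 1.06150321,  0.40173223, -0.50804011]), 'opening': 0.9965241275073241}
top {'fx': 379.47723839422383, 'fy': 379.47723839422383, 'cx': 323.83902513012305, 'cy': 201.9034705253104, 'distortion': array([0.00597515, 0.        , 0.        , 0.        , 0.        ]), 'world_from_camera': array([[ 0.00616361,  0.99564452, -0.09302692,  0.4559482 ],
       [-0.99997474,  0.0058075 , -0.00409821, -0.04434357],
       [-0.0035401 ,  0.09304983,  0.99565516,  1.01407748],
       [ 0.        ,  0.        ,  0.        ,  1.        ]])}
side {'fx': 423.3369188331963, 'fy': 423.3369188331963, 'cx': 312.38759434239074, 'cy': 195.76541202388313, 'distortion': array([-0.02616627,  0.        ,  0.        ,  0.        ,  0.        ]), 'world_from_camera': array([[ 9.85722994e-01,  1.20881226e-01, -1.17208825e-01,
         4.42875226e-01],
       [-1.68374725e-01,  7.09175537e-01, -6.84631295e-01,
        -7.50631694e-01],
       [ 3.62560704e-04,  6.94591813e-01,  7.19403977e-01,
         8.49389316e-01],
       [ 0.00000000e+00,  0.00000000e+00,  0.00000000e+00,
         1.00000000e+00]])}
wrist {'fx': 318.67988794141434, 'fy': 318.67988794141434, 'cx': 322.38135345017065, 'cy': 197.6045633674776, 'distortion': array([-0.06215241,  0.        ,  0.        ,  0.        ,  0.        ]), 'world_from_camera': array([[ 3.67629364e-01, -8.94258541e-01, -2.55245593e-01,
         1.61156202e-01],
       [ 9.29972259e-01,  3.53363955e-01,  1.01417521e-01,
         6.09528520e-01],
       [-4.98892026e-04, -2.74655379e-01,  9.61542601e-01,
         3.83824932e-01],
       [ 0.00000000e+00,  0.00000000e+00,  0.00000000e+00,
         1.00000000e+00]])}
```

View pics/top0.png

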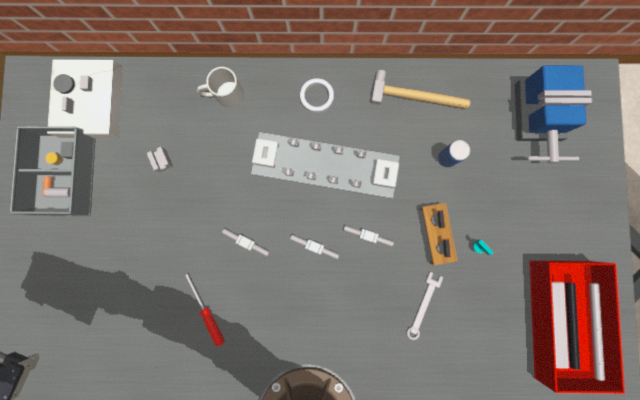

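View pics/side0.png

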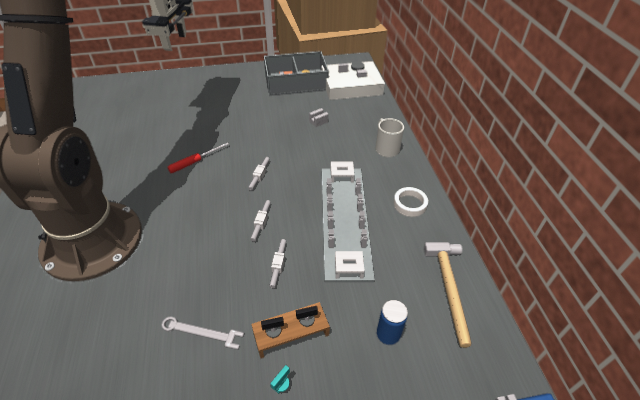

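```bash
cat > h.py <<'E'
from rig import *
import cv2, numpy as np
from scipy.spatial.transform import Rotation as R
def pix2w(c,uv,z):
    K=np.array([[c['fx'],0,c['cx']],[0,c['fy'],c['cy']],[0,0,1]])
    p=cv2.undistortPoints(np.array([[uv]],float),K,np.array(c['distortion']))[0,0]
    T=c['world_from_camera']; d=T[:3,:3]@np.array([p[0],-p[1],-1]); o=T[:3,3]
    return o+d*(z-o[2])/d[2]
def w2pix(c,P):
    K=np.array([[c['fx'],0,c['cx']],[0,c['fy'],c['cy']],[0,0,1]])
    T=c['world_from_camera']; p=T[:3,:3].T@(np.array(P)-T[:3,3]); p=np.array([[p[0],-p[1],-p[2]]])
    return cv2.projectPoints(p,np.zeros(3),np.zeros(3),K,np.array(c['distortion']))[0][0,0]
def snap(n,name):
    c=get_calibration(n); im=capture(n); cv2.imwrite(f'pics/{name}.png',im); np.save(f'pics/{name}.npy',c,allow_pickle=True); return c,im
def load(name): return np.load(f'pics/{name}.npy',allow_pickle=True).item(), cv2.imread(f'pics/{name}.png')
def crop(im,x0,y0,x1,y1,s,name): cv2.imwrite(f'pics/{name}.png',cv2.resize(im[y0:y1,x0:x1],None,fx=s,fy=s,interpolation=cv2.INTER_CUBIC))
def go(target,yawline,tz,s=None):
    """tool-frame shift and turn so that TCP gets to target; closing axis (tool y) along world angle yawline (mod pi)"""
    s=s or observe(); M=R.from_euler('xyz',s['tcp_rot']).as_matrix()
    d=M.T@(np.array([target[0],target[1],tz])-s['tcp_pos'])
    y=np.arctan2(M[1,1],M[0,1]); dw=(yawline-y+np.pi/2)%np.pi-np.pi/2
    # tool z points down: world turn +a = tool turn -a
    print('shift mm',np.round(d*1000,1),'turn deg',round(-np.degrees(dw),1),'q7 %.2f'%s['q'][6],'t %.2f'%s['time_s'],'F',np.round(s['force'],1),'open %.3f grip %.1f'%(s['opening'],s['grip_force']))
E
python3 - <<'E'
from h import *
im=cv2.imread('pics/top0.png'); crop(im,215,125,465,275,3.2,'topc')
E
```

```text
(no output)
```

View pics/topc.png

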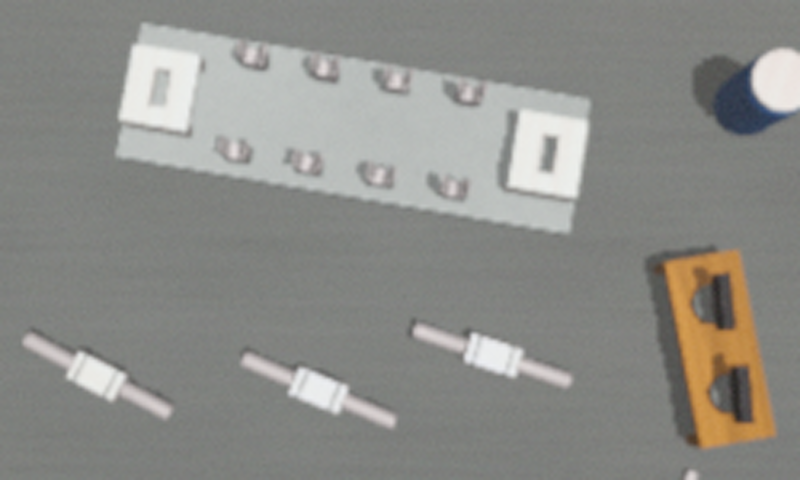

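```bash
cat > top.py <<'E'
from h import *
c=get_calibration('top')
def P(u,v,z): return pix2w(c,((u+.5)/3.2-.5+215,(v+.5)/3.2-.5+125),z)
def show(n,a,b): d=b-a; print(n,'mid',np.round((a+b)[:2]/2,4),'len %.4f'%np.hypot(*d[:2]),'ang %.1f'%np.degrees(np.arctan2(d[1],d[0])))
show('slots',P(549,154,.04),P(160,88,.04))
k=[P(*q,.01) for q in((142,24),(590,98),(571,233),(118,158))]
show('rack x lo-hi',(k[2]+k[3])/2,(k[0]+k[1])/2); show('rack y',(k[1]+k[2])/2,(k[0]+k[3])/2)
show('slotL',P(160,88,.04),P(160,88,.04));show('slotR',P(549,154,.04),P(549,154,.04))
for i,(a,b,m) in enumerate((((25,338),(170,413),(97,377)),((243,357),(394,422),(319,390)),((414,328),(571,382),(493,355)))):
    show('g%d'%(i+1),P(*a,.015),P(*b,.015)); print('  handle',np.round(P(*m,.024),4))
k=[P(*q,.04) for q in((665,262),(740,250),(775,437),(700,448))]
show('stand',(k[0]+k[1])/2,(k[2]+k[3])/2)
for q in((723,302),(742,394)): print('key',np.round(P(*q,.082),4))
E
python3 top.py
```

```text
slots mid [ 0.6501 -0.0434] len 0.3211 ang 80.6
rack x lo-hi mid [ 0.6503 -0.0439] len 0.1156 ang -8.6
rack y mid [ 0.6503 -0.0439] len 0.3827 ang 80.8
slotL mid [0.6765 0.115 ] len 0.0000 ang 0.0
slotR mid [ 0.6238 -0.2017] len 0.0000 ang 0.0
g1 mid [0.4427 0.1655] len 0.1346 ang -116.6
  handle [0.4415 0.1638 0.024 ]
g2 mid [ 0.4324 -0.0155] len 0.1344 ang -112.8
  handle [ 0.4321 -0.0164  0.024 ]
g3 mid [ 0.4613 -0.1578] len 0.1354 ang -108.6
  handle [ 0.4612 -0.1574  0.024 ]
stand mid [ 0.4674 -0.3365] len 0.1502 ang -170.6
key [ 0.5025 -0.3271  0.082 ]
key [ 0.4326 -0.3399  0.082 ]
```

```bash
python3 - <<'E'
from h import *
go((0.4427,0.1655),np.radians(-26.6),0.15)
go((0.4427,0.1655),np.radians(-26.6+180),0.15)
E
```

```text
shift mm [-351.  -308.1   48.3] turn deg -84.9 q7 -0.08 t 0.15 F [ 0.8 -0.  -0.4] open 1.000 grip 0.0
shift mm [-351.  -308.1   48.3] turn deg -84.9 q7 -0.08 t 0.15 F [ 0.8 -0.  -0.4] open 1.000 grip 0.0
```

```bash
python3 -m creep '[[[-0.04,-0.035,0.005,-10],[-0.08,-0.07,0.01,-20],[-0.12,-0.105,0.016,-30],[-0.16,-0.14,0.022,-40],[-0.2,-0.175,0.028,-50],[-0.24,-0.21,0.034,-60],[-0.28,-0.245,0.04,-70],[-0.32,-0.28,0.046,-80],[-0.351,-0.308,0.048,-85],[-0.351,-0.308,0.048,-85]]]' 0
python3 - <<'E'
from h import *
print(observe()['tcp_pos'],observe()['tcp_rot'])
c,im=snap('wrist','w1'); crop(im,0,0,640,400,1.25,'w1v')
print(w2pix(c,(0.4427,0.1655,.012)), c['world_from_camera'][:3,3])
E
```

```text
time_s: 1.4
tcp_pos: [0.4441, 0.162, 0.1502]
tcp_rot: [-3.141, -0.001, -2.039]
force: [-0.2, 1.9, -0.1]
opening: 1.001
grip_force: 0.0
[0.44408138 0.16201469 0.15016861] [-3.14106037e+00 -1.49492734e-03 -2.03945191e+00]
[325.21103621 181.47703341] [0.41122608 0.09781368 0.33628711]
```

View pics/w1v.png

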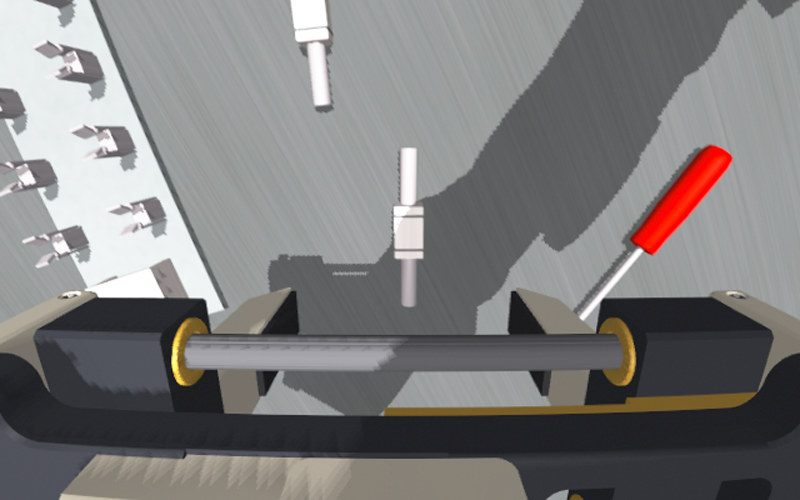

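```bash
python3 - <<'E'
from h import *
c,_=load('w1')
a=pix2w(c,(408.5/1.25,149/1.25),.012); b=pix2w(c,(408/1.25,306/1.25),.012); m=pix2w(c,(408.3/1.25,232/1.25),.024)
print(a,b,(a+b)/2,np.hypot(*(a-b)[:2]),np.degrees(np.arctan2(*(b-a)[1::-1])),m)
g=(a+b)/2
go(g,np.arctan2(*(b-a)[1::-1])+np.pi/2,0.003)
E
```

```text
[0.41275809 0.10961074 0.012     ] [0.47380897 0.23016128 0.012     ] [0.44328353 0.16988601 0.012     ] 0.1351282384560194 63.14080149332575 [0.44216777 0.1674505  0.024     ]
shift mm [ -5.    2.4 147.3] turn deg 0.1 q7 2.18 t 1.45 F [0.  0.2 0.7] open 1.000 grip 0.0
```

```bash
python3 -m creep '[[[-0.004,0.002,0.04,0],[-0.004,0.002,0.09,0],[-0.004,0.002,0.13,0],[-0.004,0.002,0.145,0],[-0.004,0.002,0.147,0],[-0.004,0.002,0.147,0]]]' 0
python3 -m creep '[[[0,0,0,0],[0,0,0,0],[0,0,0,0],[0,0,0,0],[0,0,0,0],[0,0,0,0],[0,0,0,0]]]' 1
```

```text
time_s: 2.2
tcp_pos: [0.4436, 0.1713, 0.0046]
tcp_rot: [-3.141, 0.002, -2.034]
force: [-0.2, 0.3, 0.7]
opening: 0.997
grip_force: 0.0
time_s: 3.08
tcp_pos: [0.4428, 0.1705, 0.0035]
tcp_rot: [3.142, -0.0, -2.034]
force: [-0.2, 0.9, -0.6]
opening: 0.287
grip_force: 0.0
```

```bash
cat >> h.py <<'E'
RACK=np.array([0.6502,-0.0437]); YAW=np.radians(-9.3)
def rk(x,y): return RACK+np.array([x*np.cos(YAW)-y*np.sin(YAW), x*np.sin(YAW)+y*np.cos(YAW)])
E
python3 -m creep '[[[0,0,0,0],[0,0,0,0],[0,0,-0.02,0],[0,0,-0.07,0],[0,0,-0.12,0],[0,0,-0.147,0],[0,0,-0.147,0]]]' 1
python3 - <<'E'
from h import *
go(rk(0,30e-3),YAW+np.pi/2,0.15)
E
```

```text
time_s: 3.95
tcp_pos: [0.4442, 0.1712, 0.1525]
tcp_rot: [-3.139, 0.004, -2.034]
force: [-0.5, -0.3, 0.1]
opening: 0.005
grip_force: 0.0
shift mm [  71.5 -271.4    3. ] turn deg 72.8 q7 2.17 t 3.95 F [-0.5 -0.3  0.1] open 0.005 grip 0.0
```

```bash
python3 -m creep '[[[0,0,0,0],[0,0,0,0],[0,0,0,0],[0,0,0,0],[0,0,0,0]]]' 0
python3 - <<'E'
from h import *
c,im=snap('wrist','w2'); crop(im,0,0,640,400,1.25,'w2v')
E
```

```text
time_s: 4.58
tcp_pos: [0.4428, 0.1705, 0.1503]
tcp_rot: [3.141, -0.0, -2.034]
force: [-0.1, -0.2, 0.1]
opening: 0.501
grip_force: 0.0
```

View pics/w2v.png

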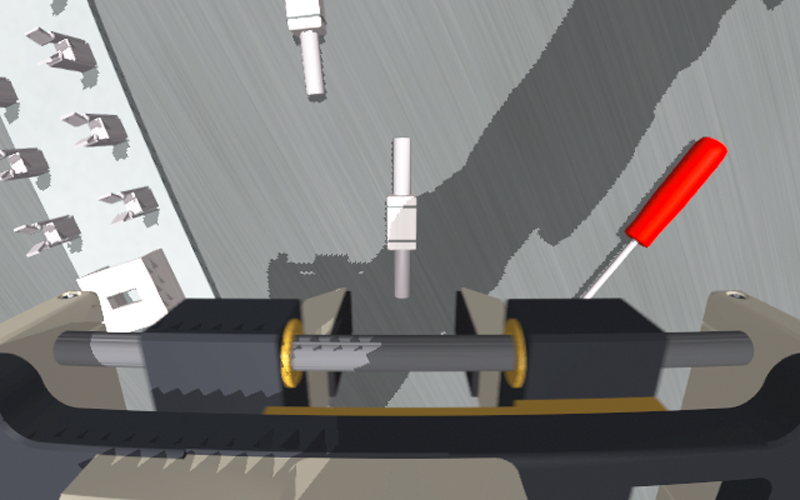

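```bash
python3 - <<'E'
from h import *
c,_=load('w2')
s=observe()
print(w2pix(c,s['tcp_pos'])*1.25, w2pix(c,(s['tcp_pos'][0],s['tcp_pos'][1],.012))*1.25)
M=R.from_euler('xyz',s['tcp_rot']).as_matrix()
for o in (-.023,.023):
  for z in (0,-.019,-.047): print(o,z,w2pix(c,s['tcp_pos']+M@np.array([0,o,z]))*1.25)
a=pix2w(c,(402/1.25,138/1.25),.012); b=pix2w(c,(402/1.25,298/1.25),.012); print(a,b,(a+b)/2)
c,im=snap('top','t2');c,im2=snap('side','s2')
v=cv2.hconcat([cv2.resize(im[180:320,180:320],(400,400)),cv2.resize(im2[60:260,140:340],(400,400))]);cv2.imwrite('pics/ts2.png',v)
E
```

```text
[402.94441256 284.20876273] [403.05237366 223.70007743]
-0.023 0 [356.89745053 284.19279956]
-0.023 -0.019 [352.23773909 299.42227853]
-0.023 -0.047 [343.40099268 328.36726674]
0.023 0 [449.00080495 284.16271313]
0.023 -0.019 [453.59576541 299.39273964]
0.023 -0.047 [462.31006107 328.3408657 ]
[0.41256951 0.10820387 0.012     ] [0.4735159  0.22987425 0.012     ] [0.44304271 0.16903906 0.012     ]
```

View pics/ts2.png

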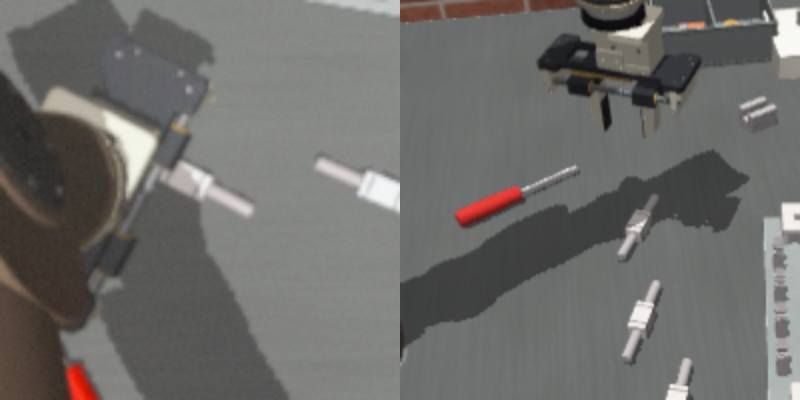

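```bash
python3 -m creep '[[[0,0,0.04,0],[0,0,0.09,0],[0,0,0.13,0],[0,0,0.145,0],[0,0,0.148,0],[0,0,0.148,0]]]' 0
python3 -m creep '[[[0,0,0,0],[0,0,0,0],[0,0,0,0],[0,0,0,0],[0,0,0,0],[0,0,0,0],[0,0,0,0],[0,0,0,0]]]' 1
python3 -m creep '[[[0,0,0,0]]]' 1
python3 - <<'E'
from h import *
c,im=snap('wrist','w3')
c,im2=snap('side','s3')
v=cv2.hconcat([cv2.resize(im[80:320,200:440],(400,400)),cv2.resize(im2[100:240,190:330],(400,400))]);cv2.imwrite('pics/ts3.png',v)
E
```

```text
time_s: 5.48
tcp_pos: [0.4437, 0.1709, 0.0035]
tcp_rot: [-3.141, 0.001, -2.034]
force: [0.6, -0.5, 0.0]
opening: 1.003
grip_force: 0.0
time_s: 6.48
tcp_pos: [0.4428, 0.1705, 0.0025]
tcp_rot: [3.142, -0.0, -2.034]
force: [-0.3, -0.1, -1.1]
opening: 0.177
grip_force: 0.0
time_s: 6.6
tcp_pos: [0.4428, 0.1705, 0.0025]
tcp_rot: [-3.142, 0.0, -2.034]
force: [-0.2, -0.2, -1.1]
opening: 0.073
grip_force: 0.0
```

View pics/ts3.png

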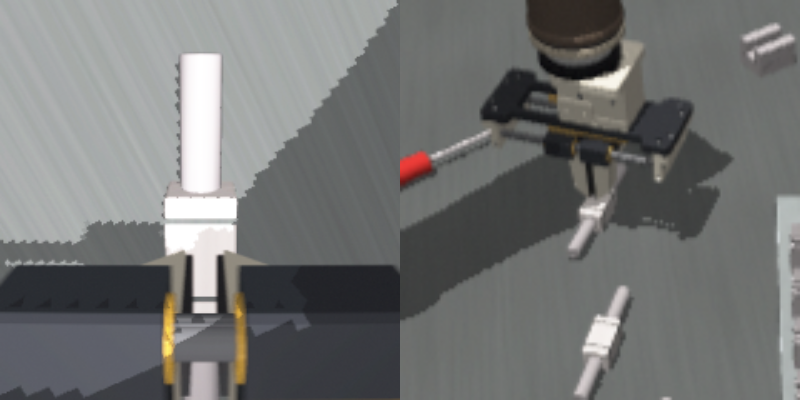

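```bash
python3 -m creep '[[[0,0,0,0],[0,0,0,0],[0,0,0,0],[0,0,0,0],[0,0,0,0],[0,0,0,0],[0,0,0,0]]]' 0 | tail -3
python3 -m creep '[[[0,0,0.002,0],[0,0,0.004,0],[0,0,0.004,0]]]' 0 |grep -E 'pos|force'
python3 -m creep '[[[0,0,0.002,0],[0,0,0.003,0],[0,0,0.003,0]]]' 0|grep -E 'pos|force'
```

```text
force: [0.0, -0.5, 0.3]
opening: 0.729
grip_force: 0.0
tcp_pos: [0.4427, 0.1705, -0.0017]
force: [-0.1, -0.0, 0.8]
grip_force: 0.0
tcp_pos: [0.4428, 0.1705, -0.0046]
force: [-0.2, -0.3, 0.5]
grip_force: 0.0
```

```bash
python3 - <<'E'
from h import *
c,im=load('w3'); crop(im,230,120,430,270,4,'w3v')
E
```

```text
(no output)
```

View pics/w3v.png

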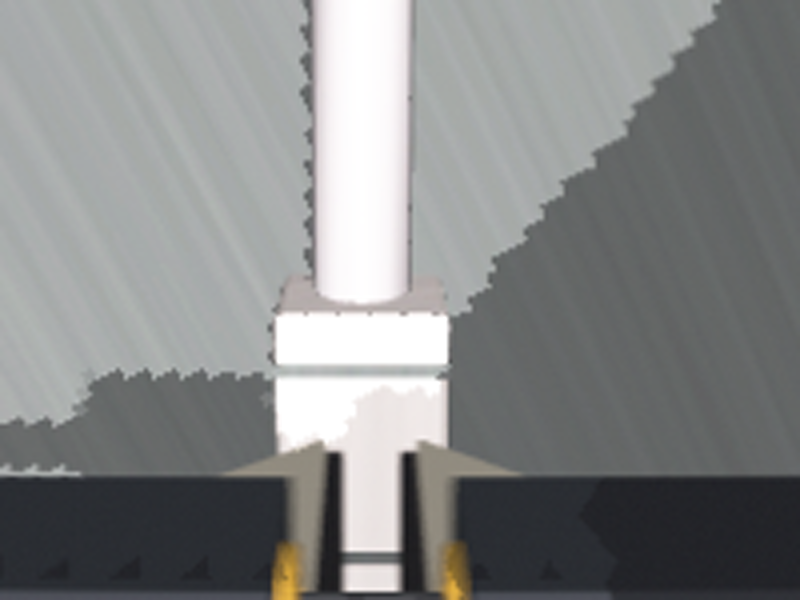

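```bash
ck(){ tee o.txt | grep -E 'tcp_pos|^force|opening'; python3 -c "
import re;f=eval(re.search(r'^force: (.*)',open('o.txt').read(),re.M)[1]);raise SystemExit(max(map(abs,f))>5)"; }
python3 -m creep '[[[0,0,0.002,0],[0,0,0.003,0],[0,0,0.003,0]]]' 0|ck && python3 -m creep '[[[0,0,0.002,0],[0,0,0.003,0],[0,0,0.003,0]]]' 0|ck && python3 -m creep '[[[0,0,0.002,0],[0,0,0.002,0]]]' 0|ck && python3 -m creep '[[[0,0,0,0],[0,0,0,0],[0,0,0,0],[0,0,0,0],[0,0,0,0],[0,0,0,0],[0,0,0,0],[0,0,0,0],[0,0,0,0]]]' 1
```

```text
tcp_pos: [0.4428, 0.1705, -0.0076]
force: [0.4, 0.3, 1.4]
opening: 1.001
tcp_pos: [0.4428, 0.1705, -0.0106]
force: [-0.5, 0.5, -0.6]
opening: 1.0
tcp_pos: [0.4428, 0.1705, -0.0126]
force: [0.5, -0.4, -0.1]
opening: 0.998
time_s: 10.45
tcp_pos: [0.443, 0.1705, -0.0124]
tcp_rot: [-3.141, 0.0, -2.034]
force: [0.8, -0.3, 0.5]
opening: 0.26
grip_force: 30.0
```

```bash
python3 -m creep '[[[0,0,-0.01,0],[0,0,-0.05,0],[0,0,-0.1,0],[0,0,-0.13,0],[0,0,-0.13,0],[0,0,-0.13,0]]]' 1|grep -E 'pos|force|open'
python3 - <<'E'
from h import *
go(rk(0,30e-3),YAW+np.pi/2,0.11)
go(rk(0,30e-3),YAW+np.pi/2,0.0156)
E
```

```text
tcp_pos: [0.4423, 0.1702, 0.1171]
force: [-0.0, -0.4, -1.4]
opening: 0.26
grip_force: 30.0
shift mm [  69.9 -272.7    7.1] turn deg 72.8 q7 2.16 t 11.20 F [-0.  -0.4 -1.4] open 0.260 grip 30.0
shift mm [  69.8 -272.8  101.5] turn deg 72.8 q7 2.16 t 11.20 F [-0.  -0.4 -1.4] open 0.260 grip 30.0
```

```bash
python3 -m creep '[[[0.01,-0.03,0,9],[0.02,-0.065,0,18],[0.03,-0.1,0.002,27],[0.037,-0.14,0.003,36],[0.045,-0.175,0.004,45],[0.055,-0.21,0.005,55],[0.063,-0.245,0.006,65],[0.07,-0.273,0.007,72.8],[0.07,-0.273,0.007,72.8],[0.07,-0.273,0.007,72.8]]]' 1|grep -E 'pos|force|open|rot'
python3 - <<'E'
from h import *
go(rk(0,30e-3),YAW+np.pi/2,0.0156)
c,im=snap('wrist','w4');crop(im,0,0,640,400,1.25,'w4v')
for y in(-90,-30,30,90):
  for x in (-40,40): print(y,x,np.round(w2pix(c,[*rk(x/1e3,y/1e3),.033])*1.25))
print(w2pix(c,[*rk(0,.16),.04])*1.25)
E
```

```text
tcp_pos: [0.6544, -0.0134, 0.109]
tcp_rot: [-3.141, -0.003, 2.981]
force: [-0.3, 0.7, -1.6]
opening: 0.255
grip_force: 30.0
shift mm [-1.  -0.6 93.4] turn deg 0.1 q7 1.50 t 12.45 F [-0.3  0.7 -1.6] open 0.255 grip 30.0
-90 -40 [220. 189.]
-90 40 [233. 300.]
-30 -40 [309. 188.]
-30 40 [316. 300.]
30 -40 [400. 188.]
30 40 [400. 301.]
90 -40 [491. 188.]
90 40 [484. 300.]
[591.99149503 249.42009353]
```

View pics/w4v.png

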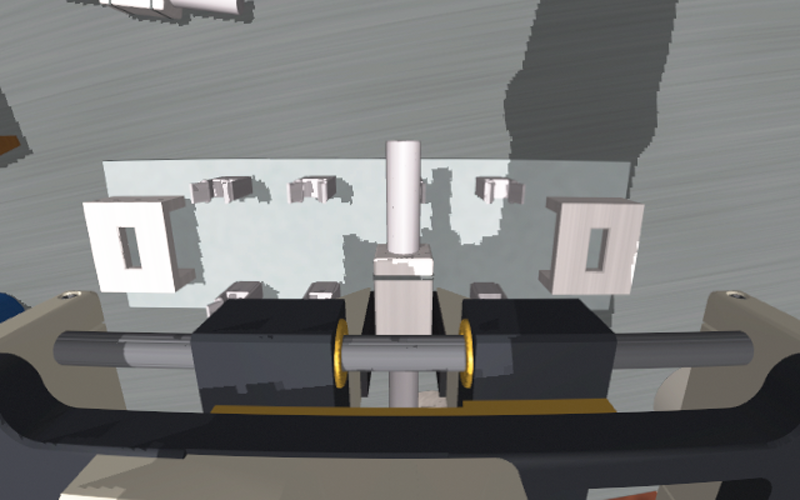

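```bash
python3 - <<'E'
from h import *
c,im=load('w4')
for y,px in((.16,(597,249)),(-.16,(128.5,248))):
    w=pix2w(c,(px[0]/1.25,px[1]/1.25),.04); d=w[:2]-RACK
    print(np.round(w,4),'rack frame',np.round([d[0]*np.cos(YAW)+d[1]*np.sin(YAW),-d[0]*np.sin(YAW)+d[1]*np.cos(YAW)],4), w2pix(c,[*rk(0,y),.04])*1.25)
s=observe();M=R.from_euler('xyz',s['tcp_rot']).as_matrix()
for z in(-.044+.0,-.0244): print(w2pix(c,s['tcp_pos']+M@np.array([-.05,0,z]))*1.25, w2pix(c,s['tcp_pos']+M@np.array([.05,0,z]))*1.25)
crop(im,60,100,530,280,1.7,'w4c')
E
```

```text
[0.6763 0.1177 0.04  ] rack frame [-0.0003  0.1635] [591.99149503 249.42009353]
[ 0.6241 -0.1982  0.04  ] rack frame [-0.0008 -0.1566] [124.15376163 249.06624047]
[400.63531045 431.70407989] [399.90003346 201.69259541]
[400.85062006 402.73328251] [400.24859604 193.75426948]
```

```bash
sed -i 's/RACK=np.array(\[0.6502,-0.0437\])/RACK=np.array([0.6504,-0.0427])/' h.py
python3 -m creep '[[[-0.001,0,0.03,0],[-0.001,0,0.055,0],[-0.001,0,0.064,0],[-0.001,0,0.064,0],[-0.001,0,0.064,0],[-0.001,0,0.064,0]]]' 1|grep -E 'pos|force|open|rot'
python3 - <<'E'
from h import *
go(rk(0,30e-3),YAW+np.pi/2,0.0156)
E
```

```text
tcp_pos: [0.6574, -0.0142, 0.0475]
tcp_rot: [3.141, 0.002, 2.979]
force: [-0.6, 0.2, -1.6]
opening: 0.258
grip_force: 30.0
shift mm [ 2.4  0.7 31.9] turn deg -0.0 q7 1.52 t 13.25 F [-0.6  0.2 -1.6] open 0.258 grip 30.0
```

```bash
python3 -m creep '[[[0.002,0.0007,0.008,0],[0.002,0.0007,0.014,0],[0.002,0.0007,0.018,0],[0.002,0.0007,0.018,0]]]' 1|grep -E 'pos|^force'
python3 -m creep '[[[0,0,0.002,0],[0,0,0.004,0],[0,0,0.004,0]]]' 1|grep -E 'pos|^force'
python3 -m creep '[[[0,0,0.002,0],[0,0,0.004,0],[0,0,0.004,0]]]' 1|grep -E 'pos|^force|open'
```

```text
tcp_pos: [0.6549, -0.0127, 0.0282]
force: [1.2, 2.1, -2.1]
tcp_pos: [0.6558, -0.013, 0.0255]
force: [-1.2, 1.6, 6.1]
tcp_pos: [0.6563, -0.0131, 0.0214]
force: [2.4, 1.9, 4.1]
opening: 0.259
```

```bash
python3 -m creep '[[[0,0,0.002,0],[0,0,0.004,0],[0,0,0.004,0],[0,0,0.004,0]]]' 1|grep -E 'pos|^force'
python3 -m creep '[[[0,0,0.001,0],[0,0,0.002,0],[0,0,0.002,0],[0,0,0.002,0]]]' 1|grep -E 'pos|^force|open'
```

```text
tcp_pos: [0.6544, -0.013, 0.0158]
force: [1.6, 2.9, -6.4]
tcp_pos: [0.6545, -0.013, 0.0155]
force: [-3.8, 2.6, 9.2]
opening: 0.254
```

```bash
python3 -m creep '[[[0,0,0,0],[0,0,0,0],[0,0,0,0]]]' 0.63|grep -E 'pos|^force|open'
python3 -m creep '[[[0,0,-0.03,0],[0,0,-0.07,0],[0,0,-0.11,0],[0,0,-0.134,0]]]' 0.63|grep -E 'pos|^force|open'
python3 - <<'E'
from h import *
go((0.4324,-0.0155),np.radians(-22.8),0.15)
go((0.4324,-0.0155),np.radians(-22.8),-0.0126)
s=observe();print(s['q'])
E
```

```text
tcp_pos: [0.6548, -0.0138, 0.0144]
force: [0.8, -0.1, -0.4]
opening: 0.369
tcp_pos: [0.6557, -0.0136, 0.1507]
force: [0.5, -0.8, -0.6]
opening: 0.37
shift mm [ 2.20e+02 -3.81e+01  2.00e-01] turn deg -76.6 q7 1.49 t 16.38 F [ 0.5 -0.8 -0.6] open 0.370 grip 0.0
shift mm [220.4 -38.2 162.8] turn deg -76.6 q7 1.49 t 16.38 F [ 0.5 -0.8 -0.6] open 0.370 grip 0.0
[-0.24949012  0.52890772  0.28965774  1.57007941 -0.16535219  1.06443931
  1.49031532]
```

```bash
python3 -m creep '[[[0.02,-0.004,0,10.3],[0.045,-0.008,0,20.7],[0.07,-0.012,0,31],[0.095,-0.016,0,41.4],[0.12,-0.02,0,51.7],[0.145,-0.025,0,62],[0.17,-0.03,0,72.4],[0.195,-0.034,0,82.7],[0.21,-0.037,0,93],[0.22,-0.038,0,103.4]]]' 0|grep -E 'pos|^force|open'
python3 -m creep '[[[0,0,0,0],[0,0,0,0]]]' 0 |grep -E 'pos|open'
python3 - <<'E'
from h import *
go((0.4324,-0.0155),np.radians(-22.8),-0.0126)
c,im=snap('wrist','w5')
p=w2pix(c,(0.4324,-0.0155,.012));print(p)
g=cv2.cvtColor(im,cv2.COLOR_BGR2GRAY)
x,y=map(int,p); roi=im[max(0,y-110):y+40,x-80:x+80]
hsv=cv2.cvtColor(roi,cv2.COLOR_BGR2HSV); m=((hsv[...,2]>165)&(hsv[...,1]<40)).astype(np.uint8)
n,l,st,ce=cv2.connectedComponentsWithStats(m)
for i in range(1,n):
    if st[i,4]>150: print(st[i]+[x-80,max(0,y-110),0,0,0], cv2.minAreaRect(np.argwhere(l==i)[:,::-1].astype(np.float32)))
E
```

```text
tcp_pos: [0.4308, -0.0152, 0.1486]
force: [0.2, -0.2, -0.2]
opening: 0.998
tcp_pos: [0.4323, -0.015, 0.1487]
opening: 1.0
shift mm [ -0.5   0.2 161.3] turn deg 0.3 q7 -0.25 t 17.88 F [ 0.3  0.8 -0.3] open 1.000 grip 0.0
[322.47570071 182.84916239]
[ 309  116   25  106 1664] ((79.0, 96.5), (105.0, 24.0), 90.0)
```

```bash
python3 -m creep '[[[0,0,0.05,0],[0,0,0.1,0],[0,0,0.14,0],[0,0,0.157,0],[0,0,0.161,0],[0,0,0.161,0]]]' 0|grep -E 'pos|^force|open'
python3 -m creep '[[[0,0,0,0],[0,0,0,0],[0,0,0,0],[0,0,0,0],[0,0,0,0],[0,0,0,0],[0,0,0,0],[0,0,0,0],[0,0,0,0]]]' 1|grep -E 'pos|force|open'
python3 -m creep '[[[0,0,-0.01,0],[0,0,-0.05,0],[0,0,-0.1,0],[0,0,-0.125,0],[0,0,-0.125,0],[0,0,-0.125,0]]]' 1|grep -E 'pos|force|open'
python3 - <<'E'
from h import *
go(rk(0,90e-3),YAW+np.pi/2,0.11)
E
```

```text
tcp_pos: [0.4322, -0.0153, -0.0123]
force: [0.1, -0.2, 0.3]
opening: 0.995
tcp_pos: [0.4317, -0.015, -0.0125]
force: [0.3, -0.2, -0.2]
opening: 0.258
grip_force: 30.0
tcp_pos: [0.4311, -0.0148, 0.112]
force: [0.8, -0.2, -2.0]
opening: 0.257
grip_force: 30.0
shift mm [146.5 192.2   1.9] turn deg 76.6 q7 -0.16 t 20.55 F [ 0.8 -0.2 -2. ] open 0.257 grip 30.0
```

```bash
python3 -m creep '[[[0.018,0.024,0,10],[0.037,0.048,0,20],[0.055,0.072,0,30],[0.073,0.096,0,40],[0.092,0.12,0,50],[0.11,0.144,0,60],[0.128,0.168,0,70],[0.1465,0.192,0,76.6],[0.1465,0.192,0,76.6],[0.1465,0.192,0,76.6]]]' 1|grep -E 'pos|^force|open'
python3 - <<'E'
from h import *
go(rk(0,90e-3),YAW+np.pi/2,0.045)
E
```

```text
tcp_pos: [0.6641, 0.045, 0.111]
force: [-0.1, 0.9, -1.8]
opening: 0.255
shift mm [ 0.9 -1.4 65.9] turn deg -0.0 q7 -1.28 t 21.80 F [-0.1  0.9 -1.8] open 0.255 grip 30.0
```

```bash
python3 -m creep '[[[0.001,-0.001,0.03,0],[0.001,-0.001,0.055,0],[0.001,-0.001,0.066,0],[0.001,-0.001,0.066,0],[0.001,-0.001,0.066,0],[0.001,-0.001,0.066,0]]]' 1|grep -E 'pos|^force|open'
python3 - <<'E'
from h import *
go(rk(0,90e-3),YAW+np.pi/2,0.0156)
E
```

```text
tcp_pos: [0.6671, 0.0466, 0.0475]
force: [0.6, -0.3, -2.2]
opening: 0.257
shift mm [-2.1  0.8 31.9] turn deg -0.0 q7 -1.24 t 22.55 F [ 0.6 -0.3 -2.2] open 0.257 grip 30.0
```

```bash
python3 -m creep '[[[-0.001,0.0005,0.008,0],[-0.001,0.0005,0.014,0],[-0.001,0.0005,0.018,0],[-0.001,0.0005,0.02,0],[-0.001,0.0005,0.02,0]]]' 1|grep -E 'pos|^force'
python3 -m creep '[[[0,0,0.002,0],[0,0,0.004,0],[0,0,0.006,0],[0,0,0.006,0]]]' 1|grep -E 'pos|^force'
python3 -m creep '[[[0,0,0.002,0],[0,0,0.004,0],[0,0,0.004,0],[0,0,0.004,0]]]' 1|grep -E 'pos|^force|open'
```

```text
tcp_pos: [0.6657, 0.0465, 0.0267]
force: [0.5, 1.1, 1.5]
tcp_pos: [0.6665, 0.0463, 0.0211]
force: [1.6, 1.8, 3.2]
tcp_pos: [0.6648, 0.0466, 0.0157]
force: [1.8, 0.6, -8.4]
opening: 0.259
```

```bash
python3 -m creep '[[[0,0,0.001,0],[0,0,0.002,0],[0,0,0.002,0]]]' 1|grep -E 'pos|^force'
python3 -m creep '[[[0,0,0,0],[0,0,0,0],[0,0,0,0]]]' 0.63|grep -E 'pos|^force|open'
python3 -m creep '[[[0,0,-0.03,0],[0,0,-0.07,0],[0,0,-0.11,0],[0,0,-0.135,0]]]' 0.63|grep -E 'pos|^force|open'
python3 - <<'E'
from h import *
go((0.4613,-0.1578),np.radians(-18.6),0.15)
print(observe()['q'])
E
```

```text
tcp_pos: [0.665, 0.0466, 0.0155]
force: [-5.2, 2.1, 8.8]
tcp_pos: [0.6655, 0.0461, 0.0145]
force: [0.7, -0.2, 0.8]
opening: 0.37
tcp_pos: [0.6661, 0.0459, 0.1516]
force: [0.6, -0.5, -0.6]
opening: 0.37
shift mm [-168.9  234.3    1.2] turn deg -80.8 q7 -1.31 t 25.43 F [ 0.6 -0.5 -0.6] open 0.370 grip 0.0
[-0.73876236  0.73475164  1.04112435  1.57200701 -0.66311635  1.22246148
 -1.31084467]
```

```bash
python3 -m creep '[[[-0.018,0.026,0,-10],[-0.037,0.052,0,-20],[-0.056,0.078,0,-30],[-0.075,0.104,0,-40],[-0.094,0.13,0,-50],[-0.113,0.156,0,-60],[-0.13,0.182,0,-70],[-0.15,0.208,0,-80],[-0.169,0.234,0,-80.8],[-0.169,0.234,0,-80.8]]]' 0|grep -E 'pos|^force|open'
python3 -m creep '[[[0,0,0,0],[0,0,0,0]]]' 0 |grep -E 'pos|open'
python3 - <<'E'
from h import *
go((0.4613,-0.1578),np.radians(-18.6),-0.0126)
print(observe()['q'])
c,im=snap('wrist','w6')
p=w2pix(c,(0.4613,-0.1578,.012));print(p)
x,y=map(int,p); roi=im[max(0,y-110):y+60,x-80:x+80]
hsv=cv2.cvtColor(roi,cv2.COLOR_BGR2HSV); m=((hsv[...,2]>165)&(hsv[...,1]<40)).astype(np.uint8)
n,l,st,ce=cv2.connectedComponentsWithStats(m)
for i in range(1,n):
    if st[i,4]>150: print(st[i]+[x-80,max(0,y-110),0,0,0], cv2.minAreaRect(np.argwhere(l==i)[:,::-1].astype(np.float32)))
E
```

```text
tcp_pos: [0.4589, -0.1592, 0.1498]
force: [0.2, -0.5, -0.2]
opening: 1.0
tcp_pos: [0.4615, -0.1564, 0.1494]
opening: 1.0
shift mm [ -1.4   0.3 162. ] turn deg 0.1 q7 0.20 t 26.93 F [0.2 0.4 0.9] open 1.000 grip 0.0
[-0.38184443  0.3118738   0.7657637   2.0086986  -0.26999329  0.92230714
  0.20262144]
[322.41314518 183.52686175]
[ 309  116   25  127 1760] ((79.0, 106.0), (126.0, 24.0), 90.0)
```

```bash
python3 -m creep '[[[-0.001,0,0.05,0],[-0.001,0,0.1,0],[-0.001,0,0.14,0],[-0.001,0,0.157,0],[-0.001,0,0.162,0],[-0.001,0,0.162,0]]]' 0|grep -E 'pos|^force|open'
python3 -m creep '[[[0,0,0,0],[0,0,0,0],[0,0,0,0],[0,0,0,0],[0,0,0,0],[0,0,0,0],[0,0,0,0],[0,0,0,0],[0,0,0,0]]]' 1|grep -E 'pos|force|open'
python3 -m creep '[[[0,0,-0.01,0],[0,0,-0.05,0],[0,0,-0.1,0],[0,0,-0.125,0],[0,0,-0.125,0],[0,0,-0.125,0]]]' 1|grep -E 'pos|force|open'
python3 - <<'E'
from h import *
go(rk(0,-30e-3),YAW+np.pi/2,0.11)
go(rk(0,-90e-3),YAW+np.pi/2,0.11)
E
```

```text
tcp_pos: [0.4612, -0.1582, -0.0117]
force: [-0.2, 0.5, 0.0]
opening: 1.0
tcp_pos: [0.4604, -0.1581, -0.0125]
force: [0.5, -0.1, -1.5]
opening: 0.256
grip_force: 30.0
tcp_pos: [0.4599, -0.1576, 0.1121]
force: [0.6, 0.1, -2.1]
opening: 0.264
grip_force: 30.0
shift mm [139.9 148.9   2. ] turn deg 80.8 q7 0.27 t 29.60 F [ 0.6  0.1 -2.1] open 0.264 grip 30.0
shift mm [ 80.6 158.5   2. ] turn deg 80.8 q7 0.27 t 29.60 F [ 0.6  0.1 -2.1] open 0.264 grip 30.0
```

```bash
python3 -m creep '[[[0.016,0.017,0,10],[0.032,0.034,0,20],[0.05,0.053,0,30],[0.068,0.072,0,40],[0.085,0.09,0,50],[0.103,0.11,0,60],[0.122,0.13,0,70],[0.14,0.149,0,80.8],[0.14,0.149,0,80.8],[0.14,0.149,0,80.8]]]' 1|grep -E 'pos|^force|open'
python3 -m creep '[[[0,0,0.03,0],[0,0,0.055,0],[0,0,0.067,0],[0,0,0.067,0],[0,0,0.067,0],[0,0,0.067,0]]]' 1|grep -E 'pos|^force|open'
python3 - <<'E'
from h import *
go(rk(0,-30e-3),YAW+np.pi/2,0.0156)
E
```

```text
tcp_pos: [0.6449, -0.0735, 0.1113]
force: [-0.5, -0.5, -0.4]
opening: 0.254
tcp_pos: [0.6468, -0.0729, 0.0465]
force: [-0.5, -0.1, -1.8]
opening: 0.257
shift mm [-1.3 -0.4 30.9] turn deg -0.0 q7 -1.02 t 31.60 F [-0.5 -0.1 -1.8] open 0.257 grip 30.0
```

```bash
python3 -m creep '[[[-0.001,-0.0005,0.008,0],[-0.001,-0.0005,0.014,0],[-0.001,-0.0005,0.018,0],[-0.001,-0.0005,0.02,0],[-0.001,-0.0005,0.02,0]]]' 1|grep -E 'pos|^force'
python3 -m creep '[[[0,0,0.002,0],[0,0,0.004,0],[0,0,0.006,0],[0,0,0.006,0]]]' 1|grep -E 'pos|^force'
python3 -m creep '[[[0,0,0.002,0],[0,0,0.004,0],[0,0,0.004,0],[0,0,0.004,0]]]' 1|grep -E 'pos|^force|open'
```

```text
tcp_pos: [0.6457, -0.072, 0.0259]
force: [-0.9, 0.7, 3.6]
tcp_pos: [0.6461, -0.072, 0.0197]
force: [4.0, 0.3, 0.7]
tcp_pos: [0.645, -0.0718, 0.0154]
force: [0.2, 1.9, 3.0]
opening: 0.259
```

```bash
python3 -m creep '[[[0,0,0.001,0],[0,0,0.0015,0],[0,0,0.0015,0]]]' 1|grep -E 'pos|^force'
python3 -m creep '[[[0,0,0,0],[0,0,0,0],[0,0,0,0]]]' 0.63|grep -E 'pos|^force|open'
python3 -m creep '[[[0,0,-0.03,0],[0,0,-0.08,0],[0,0,-0.14,0],[0,0,-0.18,0],[0,0,-0.18,0]]]' 0.63|grep -E 'pos|^force|open'
python3 - <<'E'
from h import *
c,im=snap('wrist','w7')
c2,im2=snap('top','t7')
v=cv2.vconcat([cv2.resize(im[0:270],(640,270)),cv2.resize(im2[110:390,200:],(640,300))])
cv2.imwrite('pics/wt7.png',v)
# stand pose from rack-like top measure
S=np.array([.4674,-.3365]); a=np.radians(-170.6+180)
for k,x in(('A',.036),('B',-.036)): 
    p=S+x*np.array([np.cos(a),np.sin(a)]); print(k,p); go(p,a,.15)
E
```

```text
tcp_pos: [0.645, -0.0718, 0.0153]
force: [-6.7, 4.5, 17.0]
tcp_pos: [0.645, -0.0722, 0.0137]
force: [-0.4, -0.9, -0.1]
opening: 0.37
tcp_pos: [0.6469, -0.0732, 0.1973]
force: [0.3, 0.2, -1.0]
opening: 0.367
A [ 0.5029166  -0.33062027]
shift mm [-98.4 278.4  43.5] turn deg 71.3 q7 -1.13 t 34.70 F [-0.2  1.2 -0.7] open 0.372 grip 0.0
B [ 0.4318834  -0.34237973]
shift mm [-166.6  301.6   43.5] turn deg 71.3 q7 -1.13 t 34.70 F [-0.2  1.2 -0.7] open 0.372 grip 0.0
```

View pics/wt7.png

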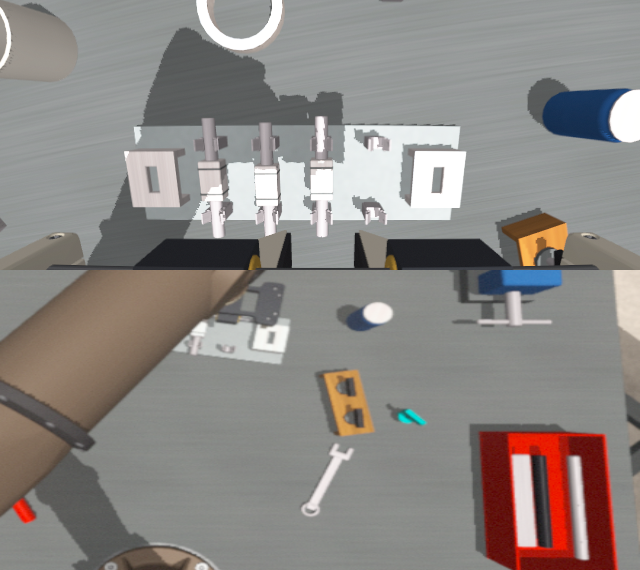

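```bash
python3 - <<'E'
from h import *
go((.5029,-.330),np.radians(99.4),.14)
E

```

```text
shift mm [-98.5 277.8  53.5] turn deg -18.7 q7 -1.13 t 34.70 F [-0.2  1.2 -0.7] open 0.372 grip 0.0
```

```bash
python3 -m creep '[[[-0.01,0.03,0,-3],[-0.022,0.065,0.01,-6],[-0.035,0.1,0.015,-9],[-0.05,0.14,0.02,-12],[-0.064,0.18,0.03,-15],[-0.078,0.22,0.04,-18],[-0.09,0.255,0.05,-18.7],[-0.0985,0.278,0.0535,-18.7],[-0.0985,0.278,0.0535,-18.7],[-0.0985,0.278,0.0535,-18.7]]]' 0|grep -E 'pos|^force|open'
python3 -m creep '[[[0,0,0,0],[0,0,0,0]]]' 0|grep -E 'pos|^force|open'
python3 - <<'E'
from h import *
c,im=snap('wrist','w8')
crop(im,180,60,460,260,2.8,'w8v')
S=np.array([.4674,-.3365]); a=np.radians(9.4)
Rs=lambda x,y:S+np.array([x*np.cos(a)-y*np.sin(a),x*np.sin(a)+y*np.cos(a)])
cr=lambda P: np.round((w2pix(c,P)-[180,60]+.5)*2.8-.5,1)
for x in(-.036,.036): print('key top',x,[cr([*Rs(x+d,0),.082]) for d in(-.022,0,.022)])
print('corners',[cr([*Rs(*q),.04]) for q in((-.075,-.03),(-.075,.03),(.075,.03),(.075,-.03))])
s=observe();M=R.from_euler('xyz',s['tcp_rot']).as_matrix();print('axis',[cr(s['tcp_pos']+M@np.array([0,0,z])) for z in(-.025,0,.058)])
E
```

```text
tcp_pos: [0.5032, -0.3292, 0.1395]
force: [0.1, 0.1, 0.2]
opening: 1.002
tcp_pos: [0.5036, -0.3295, 0.1404]
force: [0.8, -0.1, 0.4]
opening: 1.0
key top -0.036 [array([407. , 689.3]), array([407.2, 628.5]), array([407.4, 564.4])]
key top 0.036 [array([407.7, 478.2]), array([407.9, 406.5]), array([408.1, 331.3])]
corners [array([487.5, 661.1]), array([324.5, 661. ]), array([313.5, 251.5]), array([500.7, 251.6])]
axis [array([407.1, 528. ]), array([406.3, 480.5]), array([404.9, 404.6])]
```

View pics/w8v.png

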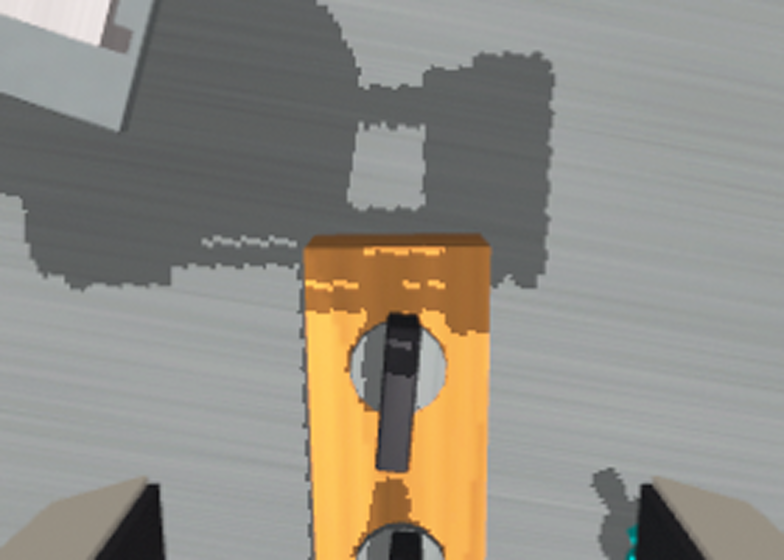

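```bash
python3 - <<'E'
from h import *
c,_=load('w8')
P=lambda u,v,z: pix2w(c,((u+.5)/2.8-.5+180,(v+.5)/2.8-.5+60),z)
print('bar',P(398,393,.082),P(404,317,.082),P(393,469,.082)); print('collar',P(398,366,.046)); a,b=P(304,246,.04),P(489,246,.04);print('edge',a,b,np.hypot(*(a-b)[:2]))
ca,sa=np.cos(np.radians(9.4)),np.sin(np.radians(9.4))
print('stand key A from edge',(a+b)[:2]/2-np.array([ca,sa])*.039)
s=observe();M=R.from_euler('xyz',s['tcp_rot']).as_matrix()
print('tool', s['tcp_pos'],'finger centre seen',P(400.5,485,s['tcp_pos'][2]+.022),'vs',s['tcp_pos']+M@[.0095,0,0])
c2,im2=load('t7'); cv2.imwrite('pics/t7c.png',cv2.resize(im2[195:275,410:500],None,fx=6.5,fy=6.5,interpolation=cv2.INTER_CUBIC))
E
```

```text
bar [ 0.50642672 -0.3271677   0.082     ] [ 0.52846247 -0.32521671  0.082     ] [ 0.4833406  -0.32950422  0.082     ]
collar [ 0.50506445 -0.32730989  0.046     ]
edge [ 0.53774971 -0.29139029  0.04      ] [ 0.54744196 -0.34980218  0.04      ] 0.05921054738453496
stand key A from edge [ 0.50411952 -0.32696595]
tool [ 0.50349161 -0.32966333  0.14047749] finger centre seen [ 0.51103086 -0.32709155  0.16247749] vs [ 0.51286304 -0.32810568  0.14047824]
```

View pics/t7c.png

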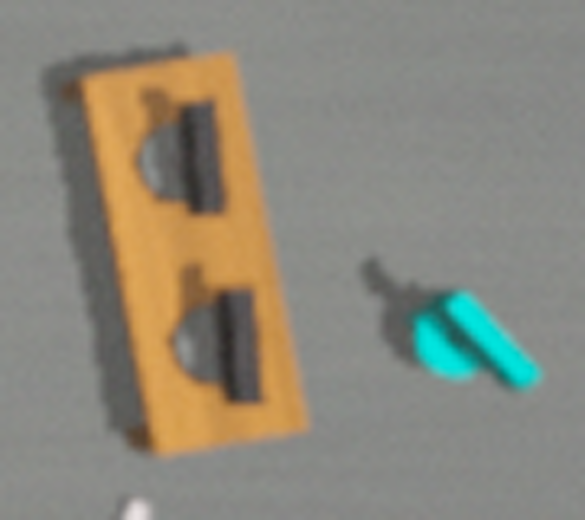

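```bash
python3 - <<'E'
from h import *
go((.505,-.3285),np.radians(95),.034)
E
python3 -m creep '[[[0.0015,-0.001,0.03,4],[0.0015,-0.001,0.07,4],[0.0015,-0.001,0.095,4],[0.0015,-0.001,0.104,4],[0.0015,-0.001,0.106,4],[0.0015,-0.001,0.106,4]]]' 0|grep -E 'pos|^force|open'
python3 -m creep '[[[0,0,0,0],[0,0,0,0],[0,0,0,0],[0,0,0,0],[0,0,0,0],[0,0,0,0],[0,0,0,0],[0,0,0,0],[0,0,0,0],[0,0,0,0]]]' 1|grep -E 'pos|force|open'
python3 -m creep '[[[0,0,0,0],[0,0,0,0]]]' 1|grep -E 'pos|force|open'
```

```text
shift mm [  1.7  -0.9 106.5] turn deg 4.4 q7 -0.37 t 36.25 F [-0.2  0.4 -0. ] open 0.998 grip 0.0
tcp_pos: [0.5049, -0.3296, 0.0355]
force: [0.5, -0.3, 0.1]
opening: 0.998
tcp_pos: [0.5043, -0.3291, 0.0345]
force: [-0.0, -0.2, -0.8]
opening: 0.107
grip_force: 30.0
tcp_pos: [0.5043, -0.3291, 0.0345]
force: [-0.0, 0.2, -0.1]
opening: 0.104
grip_force: 30.0
```

```bash
python3 -m creep '[[[0,0,-0.001,-10],[0,0,-0.001,-20],[0,0,-0.001,-30],[0,0,-0.001,-40],[0,0,-0.001,-50],[0,0,-0.001,-60],[0,0,-0.001,-70],[0,0,-0.001,-80],[0,0,-0.001,-90],[0,0,-0.001,-94]]]' 1|grep -E 'pos|force|open'
python3 -m creep '[[[0,0,0,0],[0,0,0,0]]]' 1|grep -E 'pos|rot|force|open'
python3 - <<'E'
from h import *
s=observe();print(s['moment'],s['q'])
E
```

```text
tcp_pos: [0.5041, -0.3293, 0.0356]
force: [-0.5, -0.2, 0.1]
opening: 0.107
grip_force: 30.0
tcp_pos: [0.5042, -0.3292, 0.0354]
tcp_rot: [-3.141, -0.0, 1.732]
force: [1.0, 0.8, -0.8]
opening: 0.109
grip_force: 30.0
[-0.07805365  0.06681791 -0.05308924] [ 0.19357911  0.60229214  0.43467304  1.82558119 -0.34295949  0.78861542
  0.96712837]
```

```bash
python3 -m creep '[[[0,0,-0.003,0],[0,0,-0.006,0],[0,0,-0.006,0]]]' 1|grep -E 'pos|force'
python3 -m creep '[[[0,0,-0.004,0],[0,0,-0.008,0],[0,0,-0.008,0]]]' 1|grep -E 'pos|force'
python3 -m creep '[[[0,0,-0.008,0],[0,0,-0.016,0],[0,0,-0.016,0]]]' 1|grep -E 'pos|force'
```

```text
tcp_pos: [0.5046, -0.3293, 0.0419]
force: [0.6, 0.7, -0.6]
grip_force: 30.0
tcp_pos: [0.5046, -0.3293, 0.05]
force: [-0.0, -0.2, -1.0]
grip_force: 30.0
tcp_pos: [0.5049, -0.3295, 0.0665]
force: [-0.4, -0.1, -1.0]
grip_force: 30.0
```

```bash
python3 - <<'E'
from h import *
print(rk(0,-.16)); go(rk(0,-.16),np.radians(80.7),.10)
E
```

```text
[ 0.62454339 -0.20059691]
shift mm [107.7 139.1 -33.4] turn deg -71.3 q7 0.95 t 41.12 F [-0.4 -0.1 -1. ] open 0.106 grip 30.0
```

```bash
python3 -m creep '[[[0,0,-0.03,0],[0.013,0.017,-0.0335,-10],[0.027,0.035,-0.0335,-20],[0.04,0.052,-0.0335,-30],[0.054,0.07,-0.0335,-40],[0.067,0.087,-0.0335,-50],[0.08,0.104,-0.0335,-60],[0.095,0.122,-0.0335,-70],[0.108,0.139,-0.0335,-71.3],[0.108,0.139,-0.0335,-71.3]]]' 1|grep -E 'pos|^force|open'
python3 -m creep '[[[0,0,0,0],[0,0,0,0],[0,0,0,0]]]' 1|grep -E 'pos|rot|force|open'
python3 - <<'E'
from h import *
c,im=snap('wrist','w9'); crop(im,170,60,470,285,2.6,'w9v')
cr=lambda P: np.round((w2pix(c,P)-[170,60]+.5)*2.6-.5,1)
s=observe();M=R.from_euler('xyz',s['tcp_rot']).as_matrix()
go(rk(0,-.16),np.radians(80.7),.0345)
print('slot pred',cr([*rk(0,-.16),.04]),[cr([*rk(x,-.16+y),.04]) for x,y in((-.015,-.006),(-.015,.006),(.015,.006),(.015,-.006))])
K=s['tcp_pos']+M@[0,0,-.0365]
for n,v in(('bar top ends',(.022,-.011)),('',(-.022,-.011)),('head',(.013,.051)),('',(-.013,.051)),('collar c',(0,.031))): print(n,cr(K+M@[v[0],0,v[1]]))
E
```

```text
tcp_pos: [0.625, -0.1979, 0.0988]
force: [-0.3, -0.3, -1.0]
opening: 0.106
tcp_pos: [0.6234, -0.2007, 0.0991]
tcp_rot: [-3.141, -0.0, 2.977]
force: [-0.1, -0.1, -1.6]
opening: 0.107
grip_force: 30.0
shift mm [-0.9  0.1 64.6] turn deg -0.1 q7 1.71 t 42.80 F [ 0.  -0.9 -1.3] open 0.107 grip 30.0
slot pred [393.3 372.8] [array([373.4, 325.7]), array([412.8, 325.6]), array([412.6, 418.4]), array([374.4, 418.5])]
bar top ends [390.1 423.9]
 [390.9 636.8]
head [392.  371.4]
 [392.3 466.5]
collar c [391.7 449.3]
```

View pics/w9v.png

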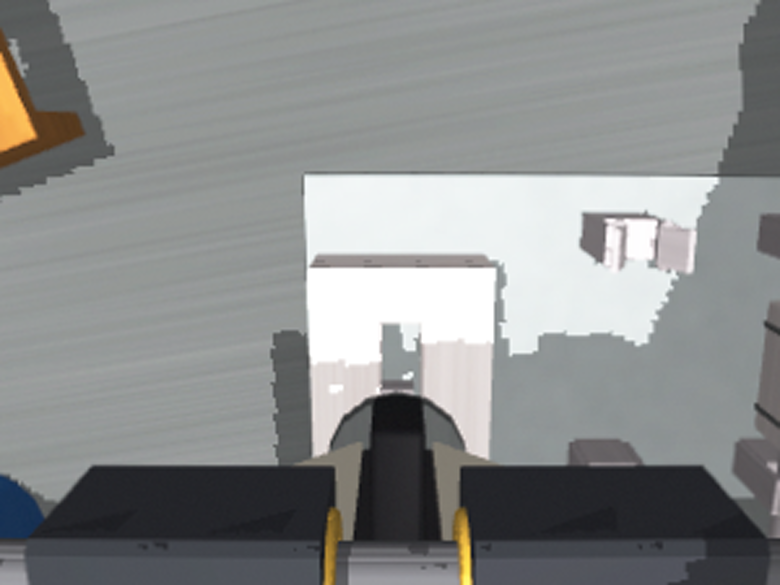

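```bash
python3 - <<'E'
from h import *
c,im=load('w9')
cr=lambda P: np.round((w2pix(c,P)-[170,60]+.5)*2.6-.5,1)
s=observe();M=R.from_euler('xyz',s['tcp_rot']).as_matrix()
K=s['tcp_pos']+M@[0,0,-.0365]
for n,v in(('top edge',(.022,0,-.011)),('low edge',(.022,0,.011)),('collar top front',(.016,0,.025)),('collar bot front',(.016,0,.031)),('collar bot 30deg',(.0148,.006,.031)),('L',(0,-.016,.025)),('R',(0,.016,.025))): print(n,cr(K+M@v),cr(K+M@(np.array(v)+[-.002,0,0])))
print('lug far edge if +-?',cr([*rk(-.015,-.16),.04]))
print(s['tcp_pos'])
g=cv2.cvtColor(im,cv2.COLOR_BGR2GRAY)
col=int(170+397/2.6); print([(int(r), int(g[r,col])) for r in range(195,245)])
E
```

```text
top edge [390.1 423.9] [390.1 434.4]
low edge [390.9 386. ] [390.9 395.3]
collar top front [391.4 392.4] [391.4 401. ]
collar bot front [391.5 384.2] [391.5 392.5]
collar bot 30deg [417.7 389.1] [417.7 397.4]
L [321.2 459.4] [321.4 467.5]
R [462.  459.2] [461.8 467.3]
lug far edge if +-? [393.1 325.6]
[ 0.62359297 -0.20056055  0.09911344]
[(195, 151), (196, 151), (197, 150), (198, 150), (199, 150), (200, 149), (201, 148), (202, 149), (203, 149), (204, 149), (205, 148), (206, 115), (207, 99), (208, 98), (209, 117), (210, 124), (211, 67), (212, 27), (213, 21), (214, 19), (215, 20), (216, 22), (217, 21), (218, 21), (219, 22), (220, 21), (221, 20), (222, 19), (223, 20), (224, 21), (225, 24), (226, 27), (227, 36), (228, 41), (229, 42), (230, 42), (231, 42), (232, 42), (233, 42), (234, 41), (235, 42), (236, 43), (237, 42), (238, 41), (239, 42), (240, 43), (241, 42), (242, 43), (243, 42), (244, 41)]
```

```bash
python3 -m creep '[[[0.002,0.001,0.02,0],[0.002,0.001,0.036,0],[0.002,0.001,0.038,0],[0.002,0.001,0.038,0],[0.002,0.001,0.038,0]]]' 1|grep -E 'pos|^force'
python3 -m creep '[[[0,0,0.003,0],[0,0,0.006,0],[0,0,0.009,0],[0,0,0.009,0]]]' 1|grep -E 'pos|^force'
python3 -c "
from h import *
go(rk(0,-.16),np.radians(80.7),.0345)"
```

```text
tcp_pos: [0.6226, -0.1988, 0.0617]
force: [0.3, 0.3, -0.6]
tcp_pos: [0.6218, -0.1986, 0.0516]
force: [-0.4, 0.3, -1.2]
shift mm [-3.  -1.5 17.1] turn deg -0.0 q7 1.72 t 43.92 F [-0.4  0.3 -1.2] open 0.105 grip 30.0
```

```bash
python3 -m creep '[[[0,0,0.003,0],[0,0,0.006,0],[0,0,0.009,0],[0,0,0.009,0]]]' 1|grep -E 'pos|^force'
python3 -m creep '[[[0,0,0.003,0],[0,0,0.006,0],[0,0,0.007,0],[0,0,0.007,0]]]' 1|grep -E 'pos|^force'
```

```text
tcp_pos: [0.6219, -0.1986, 0.0427]
force: [-0.8, 0.7, -1.3]
tcp_pos: [0.622, -0.1986, 0.0359]
force: [-0.7, -0.4, -1.1]
```

```bash
python3 -m creep '[[[0,0.0003,0,10],[-0.0001,0.0007,0,20],[-0.0003,0.001,0,30],[-0.0005,0.0013,0,40],[-0.0007,0.0015,0,50],[-0.001,0.0017,0,60],[-0.0013,0.0019,0,70],[-0.0017,0.002,0,80],[-0.002,0.002,0,90],[-0.002,0.002,0,90]]]' 1|grep -E 'pos|^force'
python3 -m creep '[[[0,0,0.001,0],[0,0,0.001,0],[0,0,0.001,0]]]' 1|grep -E 'pos|rot|^force'
```

```text
tcp_pos: [0.6246, -0.1967, 0.036]
force: [-1.1, 0.8, -0.8]
tcp_pos: [0.6243, -0.1971, 0.0351]
tcp_rot: [3.142, -0.0, 1.409]
force: [0.9, -0.4, -0.5]
```

```bash
python3 -m creep '[[[0,0,0,0],[0,0,0,0],[0,0,0,0],[0,0,0,0]]]' 0.6|grep -E 'pos|^force|open'
python3 -m creep '[[[0,0,-0.03,0],[0,0,-0.08,0],[0,0,-0.12,0],[0,0,-0.12,0]]]' 0|grep -E 'pos|^force|open'
python3 - <<'E'
from h import *
S=np.array([.504,-.3278]); a=np.radians(9.4)
B=S-.072*np.array([np.cos(a),np.sin(a)]); print(B)
go(B,np.radians(95),.14); print(observe()['q'])
c,im=snap('wrist','w10')
E
```

```text
tcp_pos: [0.6244, -0.197, 0.0351]
force: [0.5, -0.2, -0.1]
opening: 0.395
tcp_pos: [0.6263, -0.1981, 0.1587]
force: [-0.3, 0.0, -0.0]
opening: 0.789
[ 0.4329668  -0.33955947]
shift mm [-171.  -168.    17.7] turn deg 75.7 q7 0.38 t 47.55 F [-0.3  0.  -0. ] open 0.789 grip 0.0
[-0.17171515  0.5683195   0.62759077  1.58112845 -0.36262638  1.10443817
  0.38089778]
```

```bash
python3 - <<'E'
from h import *
go((.4313,-.3411),np.radians(95.5),.14)
E
```

```text
shift mm [-173.3 -168.1   15.9] turn deg 75.2 q7 0.38 t 47.60 F [ 0.2  0.6 -1.2] open 0.827 grip 0.0
```

```bash
python3 -m creep '[[[-0.02,-0.02,0,9],[-0.04,-0.04,0.003,18],[-0.06,-0.06,0.005,27],[-0.082,-0.08,0.008,36],[-0.104,-0.1,0.01,45],[-0.126,-0.122,0.012,54],[-0.148,-0.144,0.014,63],[-0.165,-0.16,0.016,72],[-0.173,-0.168,0.016,75.2],[-0.173,-0.168,0.016,75.2]]]' 0|grep -E 'pos|^force|open'
python3 -m creep '[[[0,0,0,0],[0,0,0,0],[0,0,0,0]]]' 0|grep -E 'pos|^force|open'
python3 - <<'E'
from h import *
go((.4313,-.3411),np.radians(95.5),.0345)
c,im=snap('wrist','w11'); s=observe()
print(w2pix(c,(.4313,-.3411,.082)), [w2pix(c,(.4313+d*np.cos(.096),-.3411+d*np.sin(.096),.082)) for d in(-.022,.022)])
crop(im,180,60,460,260,2.8,'w11v')
E
```

```text
tcp_pos: [0.4301, -0.3404, 0.1385]
force: [0.8, -0.9, -0.4]
opening: 0.999
tcp_pos: [0.431, -0.3401, 0.139]
force: [0.7, 0.2, 0.1]
opening: 1.002
shift mm [  0.2   1.  104.5] turn deg 0.0 q7 -0.36 t 49.23 F [0.7 0.2 0.1] open 1.002 grip 0.0
[325.41632111 203.99058328] [array([325.33759287, 229.76779562]), array([325.49622901, 176.95219792])]
```

View pics/w11v.png

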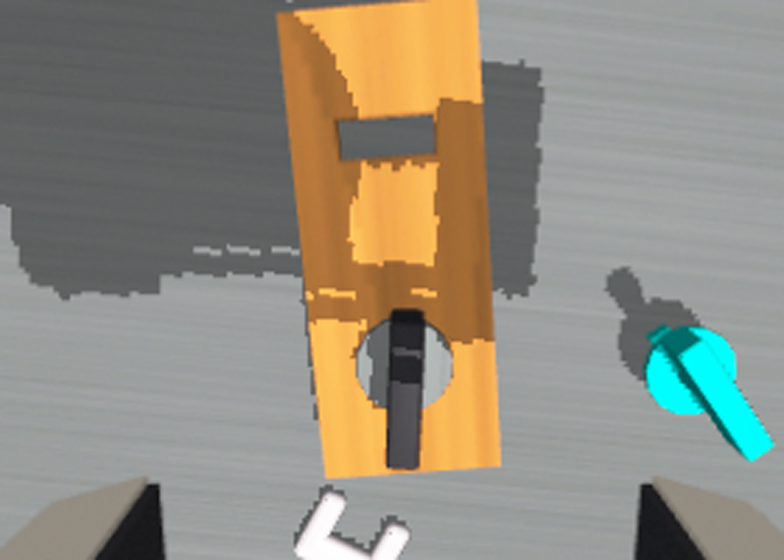

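```bash
python3 -m creep '[[[0.0005,0.001,0.03,1],[0.0005,0.001,0.07,1],[0.0005,0.001,0.095,1],[0.0005,0.001,0.102,1],[0.0005,0.001,0.1045,1],[0.0005,0.001,0.1045,1]]]' 0|grep -E 'pos|^force|open'
python3 -m creep '[[[0,0,0,0],[0,0,0,0],[0,0,0,0],[0,0,0,0],[0,0,0,0],[0,0,0,0],[0,0,0,0],[0,0,0,0],[0,0,0,0],[0,0,0,0]]]' 1|grep -E 'pos|force|open'
python3 -m creep '[[[0,0,0,0],[0,0,0,0]]]' 1|grep -E 'pos|rot|force|open'
```

```text
tcp_pos: [0.4316, -0.3418, 0.0353]
force: [0.2, -0.4, -0.3]
opening: 0.998
tcp_pos: [0.4312, -0.3414, 0.0345]
force: [0.6, -0.3, -0.1]
opening: 0.105
grip_force: 30.0
tcp_pos: [0.4311, -0.3414, 0.0345]
tcp_rot: [-3.142, 0.0, 0.078]
force: [0.3, -0.3, 0.6]
opening: 0.108
grip_force: 30.0
```

```bash
python3 -m creep '[[[0,0,-0.001,-10],[0,0,-0.001,-20],[0,0,-0.001,-30],[0,0,-0.001,-40],[0,0,-0.001,-50],[0,0,-0.001,-60],[0,0,-0.001,-70],[0,0,-0.001,-80],[0,0,-0.001,-90],[0,0,-0.001,-95]]]' 1|grep -E 'pos|^force'
python3 -m creep '[[[0,0,0,0],[0,0,-0.003,0],[0,0,-0.006,0],[0,0,-0.006,0]]]' 1|grep -E 'pos|^force'
python3 -m creep '[[[0,0,-0.004,0],[0,0,-0.008,0],[0,0,-0.008,0]]]' 1|grep -E 'pos|^force'
python3 -m creep '[[[0,0,-0.01,0],[0,0,-0.03,0],[0,0,-0.05,0],[0,0,-0.05,0]]]' 1|grep -E 'pos|force|open'
python3 - <<'E'
from h import *
print(rk(0,.16)); go(rk(0,.16),np.radians(80.7),.10);print(observe()['q'])
E
```

```text
tcp_pos: [0.4309, -0.3415, 0.0355]
force: [-0.5, 0.0, -0.7]
tcp_pos: [0.4314, -0.3415, 0.0418]
force: [0.1, -0.4, -1.5]
tcp_pos: [0.4314, -0.3416, 0.0499]
force: [0.1, -0.2, -0.2]
tcp_pos: [0.4321, -0.3422, 0.1011]
force: [-0.2, -0.1, -1.0]
opening: 0.104
grip_force: 30.0
[0.67625661 0.11519691]
shift mm [411.  316.    1.1] turn deg -71.2 q7 0.99 t 54.15 F [-0.2 -0.1 -1. ] open 0.104 grip 30.0
[ 0.2368469   0.43928702  0.45945105  1.90236537 -0.2536368   0.853509
  0.99116675]
```

```bash
python3 -m creep '[[[0.04,0.031,0,-7],[0.082,0.063,0,-14],[0.123,0.095,0,-21],[0.164,0.126,0,-28],[0.206,0.158,0,-36],[0.247,0.19,0,-43],[0.288,0.221,0,-50],[0.33,0.253,0,-57],[0.37,0.285,0,-64],[0.411,0.316,0,-71.2]]]' 1|grep -E 'pos|^force|open'
python3 -m creep '[[[0,0,0,0],[0,0,0,0],[0,0,0,0],[0,0,0,0]]]' 1|grep -E 'pos|rot|force|open'
python3 - <<'E'
from h import *
go(rk(0,.16),np.radians(80.7),.10)
s=observe();c,im=snap('wrist','w12')
M=R.from_euler('xyz',s['tcp_rot']).as_matrix();K=s['tcp_pos']+M@[0,0,-.0365]
print('pred top,low edge',w2pix(c,K+M@[.022,0,-.011]),w2pix(c,K+M@[.022,0,.011]))
print('slot',w2pix(c,[*rk(0,.16),.04]),'far end',w2pix(c,[*rk(-.015,.16),.04]))
g=cv2.cvtColor(im,cv2.COLOR_BGR2GRAY)
print('col',g[175:240,322].tolist())
for r in(190,195,200,220,224): print(r,g[r,290:355].tolist())
E
```

```text
tcp_pos: [0.6754, 0.1174, 0.0985]
force: [1.0, -0.2, -0.9]
opening: 0.107
tcp_pos: [0.6751, 0.1145, 0.0996]
tcp_rot: [-3.141, 0.0, 2.977]
force: [0.5, 0.1, -1.2]
opening: 0.108
grip_force: 30.0
shift mm [-1.   0.8 -0.4] turn deg -0.2 q7 1.21 t 55.90 F [ 0.5  0.1 -1.2] open 0.108 grip 30.0
pred top,low edge [319.31724427 222.54591228] [319.67208056 207.99425257]
slot [321.60936971 202.88571979] far end [321.53633016 184.77502061]
col [255, 255, 255, 255, 255, 255, 255, 255, 255, 253, 199, 155, 151, 152, 151, 151, 151, 151, 151, 151, 152, 151, 151, 151, 151, 151, 151, 153, 102, 93, 94, 153, 68, 24, 18, 21, 22, 19, 19, 20, 20, 20, 20, 21, 20, 22, 27, 31, 36, 40, 41, 40, 40, 40, 40, 41, 39, 40, 41, 39, 40, 39, 40, 40, 39]
190 [255, 255, 255, 255, 255, 255, 255, 255, 255, 255, 255, 255, 255, 255, 255, 255, 255, 255, 255, 255, 255, 255, 255, 255, 255, 255, 241, 157, 150, 151, 151, 151, 151, 151, 152, 167, 238, 239, 239, 234, 154, 163, 222, 253, 255, 255, 255, 255, 255, 255, 255, 255, 255, 255, 255, 228, 228, 239, 255, 255, 255, 255, 255, 255, 255]
195 [255, 255, 255, 255, 255, 255, 255, 25
[... 484 characters left out ...]
51, 151, 151, 151, 151, 182, 211, 211, 211, 212, 212, 213, 217, 221, 217, 217, 215, 213, 212, 214, 215, 214, 212, 211, 214, 213, 217]
220 [170, 212, 212, 210, 213, 213, 212, 212, 212, 200, 66, 83, 95, 95, 95, 94, 93, 95, 95, 94, 94, 92, 54, 19, 18, 22, 21, 21, 21, 21, 21, 20, 22, 22, 21, 21, 20, 22, 22, 22, 22, 21, 27, 65, 97, 97, 99, 99, 99, 98, 98, 98, 98, 92, 74, 101, 211, 213, 212, 210, 209, 211, 212, 212, 215]
224 [158, 211, 211, 209, 212, 212, 212, 204, 99, 82, 93, 93, 94, 95, 96, 94, 93, 94, 95, 93, 94, 91, 38, 30, 34, 37, 37, 37, 38, 38, 38, 39, 40, 41, 42, 43, 43, 44, 45, 44, 44, 38, 34, 64, 95, 97, 98, 100, 99, 98, 98, 98, 97, 95, 94, 91, 75, 102, 212, 209, 209, 211, 211, 212, 215]
```

```bash
python3 -m creep '[[[-0.001,0.0016,0.02,0.2],[-0.001,0.0016,0.036,0.2],[-0.001,0.0016,0.038,0.2],[-0.001,0.0016,0.038,0.2],[-0.001,0.0016,0.038,0.2]]]' 1|grep -E 'pos|^force'
python3 -m creep '[[[0,0,0.003,0],[0,0,0.006,0],[0,0,0.009,0],[0,0,0.009,0]]]' 1|grep -E 'pos|^force'
python3 -c "
from h import *
go(rk(0,.16),np.radians(80.7),.0345)"
```

```text
tcp_pos: [0.6769, 0.1174, 0.062]
force: [0.1, 0.3, -0.3]
tcp_pos: [0.6762, 0.1174, 0.0522]
force: [-0.2, 0.1, -1.5]
shift mm [-0.4 -2.1 17.7] turn deg -0.2 q7 1.21 t 57.08 F [-0.2  0.1 -1.5] open 0.108 grip 30.0
```

```bash
python3 -m creep '[[[0,-0.0006,0,0],[0,-0.0006,0.003,0],[0,-0.0006,0.006,0],[0,-0.0006,0.006,0]]]' 1|grep -E 'pos|^force'
python3 -m creep '[[[0,0,0.004,0],[0,0,0.008,0],[0,0,0.0105,0],[0,0,0.0105,0]]]' 1|grep -E 'pos|^force'
```

```text
tcp_pos: [0.6761, 0.1167, 0.0461]
force: [1.0, 0.6, -0.2]
tcp_pos: [0.6762, 0.1167, 0.0357]
force: [0.4, 0.0, -0.9]
```

Inserted without contact. Now the quarter turn, seat, and release.

```bash
python3 -m creep '[[[0,0,0,10],[0,0,0,20],[0,0,0,30],[0,0,0,40],[0,0,0,50],[0,0,0,60],[0,0,0,70],[0,0,0,80],[0,0,0,90],[0,0,0,90]]]' 1|grep -E 'pos|^force'
python3 -m creep '[[[0,0,0.001,0],[0,0,0.001,0],[0,0,0.001,0]]]' 1|grep -E 'pos|rot|^force'
python3 -m creep '[[[0,0,0,0],[0,0,0,0],[0,0,0,0],[0,0,0,0]]]' 0.6|grep -E 'pos|^force|open'
python3 -m creep '[[[0,0,-0.03,0],[0,0,-0.08,0],[0,0,-0.13,0],[0,0,-0.18,0],[0,0,-0.2,0],[0,0,-0.2,0]]]' 0|grep -E 'pos|^force|open'
python3 - <<'E'
from h import *
go((.45,.15),np.radians(-9),.25)
E
```

```text
tcp_pos: [0.6765, 0.1169, 0.0361]
force: [-0.4, 0.8, -0.5]
tcp_pos: [0.6764, 0.1168, 0.0351]
tcp_rot: [-3.142, -0.0, 1.405]
force: [0.6, -0.3, -1.1]
tcp_pos: [0.6764, 0.1168, 0.0351]
force: [0.3, -1.0, -1.1]
opening: 0.394
tcp_pos: [0.6774, 0.1167, 0.2369]
force: [-0.1, 0.2, -0.8]
opening: 0.985
shift mm [  -4.8 -229.7  -13.9] turn deg -0.5 q7 -0.16 t 60.95 F [-0.1  0.2 -0.8] open 0.985 grip 0.0
```

```bash
python3 -m creep '[[[0.04,-0.03,0,0],[0.08,-0.06,0,0],[0.12,-0.09,0,0],[0.16,-0.12,0,0],[0.2,-0.15,0,0],[0.24,-0.18,0,0],[0.27,-0.21,0,0],[0.3,-0.24,0,0],[0.3,-0.24,0,0],[0.3,-0.24,0,0]]]' 0|grep -E 'pos|^force|open'
python3 - <<'E'
from h import *
c,im=snap('top','t13')
v=cv2.cvtColor(im,cv2.COLOR_BGR2GRAY)
for y in(.16,-.16):
    p=w2pix(c,[*rk(0,y),.082]); x0,y0=(p-14).astype(int); roi=v[y0:y0+29,x0:x0+29]
    q=np.argwhere((roi<75))[:,::-1]
    n,l,st,ce=cv2.connectedComponentsWithStats((roi<75).astype(np.uint8)); i=1+st[1:,4].argmax()
    r=cv2.minAreaRect(np.argwhere(l==i)[:,::-1].astype(np.float32)); ctr=np.array(r[0])+[x0,y0]
    b=cv2.boxPoints(r); e=max((b[1]-b[0],b[2]-b[1]),key=np.linalg.norm)
    a,bb=pix2w(c,ctr-e/2,.08),pix2w(c,ctr+e/2,.08); d=bb-a
    print(y,'area',st[i,4],r,'dx,dy vs slot mm',np.round((pix2w(c,ctr,.08)[:2]-rk(0,y))*1000,1),'len',np.hypot(*d[:2]),'ang',np.degrees(np.arctan2(d[1],d[0])))
for y in(.03,.09,-.03,-.09):
    for z in(.064-.012,.064): 
        pass
    u,w=w2pix(c,[*rk(0,y),.052]).astype(int); print(y,v[w-4:w+5:2,u-4:u+5:2].mean().round())
E
```

```text
tcp_pos: [0.4892, 0.4516, 0.2337]
force: [0.7, -0.4, -0.1]
opening: 0.998
0.16 area 8 ((15.0, 16.5), (6.0, 1.0), -0.0) dx,dy vs slot mm [-4.6 -0. ] len 0.015032370419355815 ang -89.67851622018657
-0.16 area 14 ((11.41891860961914, 16.486486434936523), (11.179131507873535, 1.1507929563522339), 9.462322235107422) dx,dy vs slot mm [-4.4  7.3] len 0.027744485200024375 ang -99.29472197513432
0.03 222.0
0.09 226.0
-0.03 225.0
-0.09 191.0
```

```bash
python3 - <<'E'
from h import *
c,im=load('t13'); v=cv2.cvtColor(im,cv2.COLOR_BGR2GRAY)
for y in(.16,-.16):
    p=w2pix(c,[*rk(0,y),.082]); x0,y0=(p-11).astype(int); print(p,x0,y0)
    e=[w2pix(c,[*rk(0,y+d),.082]) for d in(-.022,.022)]; print('ideal bar',e)
    for r in v[y0+2:y0+22,x0:x0+24]: print(' '.join('%2d'%(k//10) for k in r))
E
```

```text
[261.90181697 148.49755516] 250 137
ideal bar [array([270.55412697, 149.94306667]), array([253.25588322, 147.05283492])]
13 13 13 13 13 14 18 21 22 22 22 22 21 21 20 20 20 19 19 19 19 19 19 19
13 13 13 13 13 15 21 23 23 23 23 23 23 23 22 22 22 22 21 21 20 20 20 19
13 13 13 13 13 15 21 23 23 23 23 23 23 23 23 23 23 23 23 23 22 22 22 22
13 13 13 13 13 17 22 23 23 23 23 23 23 23 23 23 23 23 23 23 23 23 23 23
13 13 13 13 13 18 22 23 23 23 23 23 23 23 23 23 23 23 23 23 23 23 23 23
13 13 13 13 14 19 22 23 23 23 23 23 23 23 23 23 23 23 23 23 23 23 23 23
13 13 13 12 11 16 19 21 21 22 23 23 22 21 22 22 23 23 23 23 23 23 23 23
13 13 13 10  9 10 13 15 16 18 19 19 17 16 17 18 19 21 22 23 23 23 23 23
13 13 12 10  8  8  8  9  9 10 11 11 10 10 11 12 13 15 18 21 22 23 23 23
13 12 11  9  8  8  8  8  8  8  8  8  8  8  8  8  9  9 11 15 19 22 23 23
13 13 12  9  7  7  7  7  7  7  8  8  8  8  8  8  8  8  8  9 13 19 22 23
13 13 12 12 11 11 10  9  7  7  7  7  7  7  7  8  8  8  8  8  9 17 22 23
13 13 13 14 19 20 20 17 13  9  8  7  7  7  7  7  7  7  7  7  9 18 22 23
13 13 13 15 21 23 23 21 16 13 12 12 10  9  
[... 1321 characters left out ...]
8  8  8  8  8  8  8  8  8  8  8  9  9 11 15 15 13 13
19 14 10  7  6  6  6  7  7  7  7  7  8  8  8  7  8  8  8 10 14 14 13 13
22 21 16 12 10  8  7  7  7  6  6  6  7  6  7  7  7  7  8 11 13 13 13 13
23 23 19 14 13 12 12 11  9  9  9  8  8  8  8 11 10 10 13 17 16 13 13 13
23 23 20 15 14 14 14 13 13 12 12 12 12 12 17 20 20 19 20 20 17 14 13 13
23 23 22 18 14 14 14 14 14 14 14 14 14 15 20 23 23 23 23 21 17 13 13 12
23 23 23 21 18 14 14 14 14 14 14 14 16 18 22 23 23 23 23 20 16 13 13 13
23 23 23 23 22 18 15 14 14 14 14 17 20 22 23 23 23 23 23 20 15 13 13 13
23 23 23 23 23 22 20 18 17 16 17 21 22 23 23 23 23 23 23 19 14 13 13 13
23 23 23 23 23 23 22 22 21 21 21 22 23 23 23 23 23 23 23 19 14 13 13 12
```

```bash
python3 -c "
from rig import *
print(job_done())"
```

```text
the job is handed in; nothing more can be done
None
```

All three gauges on the bench (no fourth was there) are snapped into the clips, both keys are locked across the end slots, and the job is handed in at about 62 s; the top-camera check agreed, but no verdict was returned.

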